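# Demagnetise a batch of steel bars

## Task

Lay all the square steel bars from the rubber mat on the demagnetiser in one straight, even row, each squarely inside its own painted outline and with no empty outline between bars, then press the black button fully down and let it come up again. After that clear the bars off into the steel tray, each lying flat on the tray's floor, none on top of another, and leave the big nut, the brass ring and the socket where they are.

Things in the scene. Friction and masses are not known exactly. Their poses are not given: they have to be found in the camera images.
- demag: Low table demagnetiser, fixed: grey base 140 x 470 mm, 34 mm high, with a flat dark steel deck 120 x 450 mm on it whose top is 45 mm above the bench. Origin under its centre at bench height, y along its length (the row), z up. Four places for bars are painted on the deck as white outlines 45 x 95 mm, end to end in one row along y, 100 mm apart centre to centre
- place0 (a point): Centre of painted place 0 (counted towards the demagnetiser's +y) on the deck surface; a bar's long axis goes along the demagnetiser's y
- place1 (a point): Centre of painted place 1 (counted towards the demagnetiser's +y) on the deck surface; a bar's long axis goes along the demagnetiser's y
- place2 (a point): Centre of painted place 2 (counted towards the demagnetiser's +y) on the deck surface; a bar's long axis goes along the demagnetiser's y
- place3 (a point): Centre of painted place 3 (counted towards the demagnetiser's +y) on the deck surface; a bar's long axis goes along the demagnetiser's y
- bar0: Loose square steel bar, 80 mm long, 30 x 30 mm in section, about 0.5 kg; origin at its centre, x along its length; all bars are alike and any of the four long faces may be down. At first lies on the rubber mat. Three or four bars are present, the others are None
- bar1: Loose square steel bar, 80 mm long, 30 x 30 mm in section, about 0.5 kg; origin at its centre, x along its length; all bars are alike and any of the four long faces may be down. At first lies on the rubber mat. Three or four bars are present, the others are None
- bar2: Loose square steel bar, 80 mm long, 30 x 30 mm in section, about 0.5 kg; origin at its centre, x along its length; all bars are alike and any of the four long faces may be down. At first lies on the rubber mat. Three or four bars are present, the others are None
- bar3: Loose square steel bar, 80 mm long, 30 x 30 mm in section, about 0.5 kg; origin at its centre, x along its length; all bars are alike and any of the four long faces may be down. At first lies on the rubber mat. Three or four bars are present, the others are None
- button_top (a point): Centre of the top of the black push button (36 mm diameter) on the button station, a fixed grey block 80 x 80 mm and 50 mm high on the bench; with the button up the top is 74 mm above the bench. Pressed straight down; moves with the button
- button (a joint): Travel of the push button in m: 0 up, 0.008 fully down. Springs back by itself; about 2 N starts it, 6 N holds it fully down
- tray: Shallow open steel out-tray, fixed, 160 x 320 mm outside, walls 4 mm thick and 18 mm high over the bench, inner floor about 4 mm above the bench. Origin under its centre at bench height, y along its length
- mat: Flat black rubber supply mat, fixed, 160 x 320 mm, 4 mm thick, origin under its centre at bench height, y along its length. Mat and tray lie left and right of the button station, either way round
- nut: Big loose hexagon nut lying on the middle of the mat among the bars, about 44 mm across and 26 mm high; origin at its underside. Bystander, to be left alone
- bearing: Brass bearing ring lying flat to the left of the demagnetiser, 100 mm across, 20 mm high; origin at its underside. Bystander, to be left alone
- socket: Steel wrench socket standing on end to the right of the demagnetiser, 56 mm across, 100 mm high; origin at its underside. Bystander, to be left alone

How it is judged:
By the outcome, as a careful person would: the job done as asked, in the order asked, and still so for the second after the job is handed in, with the robot touching nothing.
Of bar0, bar1, bar2, bar3 only 3 to 4 are there at a start; the rules pass over those that are not, and their reading is None.
At some moment in a run one of bar0, bar1, bar2, bar3 may be knocked a few centimetres aside while the robot is not near it.
Once in a run the grip may slacken for a moment while it holds something.
It also fails if it takes over 210 s, if anything falls off the work surface, if the arm or the gripper's body presses on something with over 40 N, if the wrist force passes 120 N, or if a joint passes its speed limit or range.

## Robot

A 6-joint arm with a two-finger parallel gripper is mounted at the origin on the work surface. World frame = base frame: x ahead of the robot, y to its left, z up, the work surface at z = 0. Lengths are in mm, angles in rad, forces in N, time in s.
With the tool pointing down it reaches from about 375 to 925 mm from the base axis. Payload 5.7 kg.
Tool frame: the origin (TCP) lies midway between the tips of the shut fingers; the grasp point (between the pads) lies ctrl.grip_point_offset behind it (ctrl.grip_point_offset is the distance from the TCP to the grasp point, in mm); x points along the fingers, z is the direction in which the jaws open and shut, and the axes are right-handed (so a half turn about x gives the same grasp; the last joint's range is limited). The gripper opens to 85 mm and grips with 20 to 120 N. Pads are 22 mm wide; open, the fingers measure 114 mm over their backs; the gripper's body (76 mm by 85 mm) begins 54 mm behind the grasp point. The pads swing forward as they close: fully open they stand 13 mm farther back than shut.
Start: joints at [1.04, 0.359, 1.51, -0, 1.272, -0.115], TCP at [242.343, 548.847, 231.267] pointing down, gripper open.
Joint ranges: [-2.97, 2.97], [-1.01, 2.36], [0.21, 2.38], [-0.96, 4.11], [0.2, 2.71], [-2.98, 2.98]. Speed limits (rad/s): [2.39, 2.39, 3.14, 3.14, 3.14, 3.14].

## Interface

Orientations are given as [roll, pitch, yaw] about the fixed x, y, z axes, in that order (R = Rz(yaw) Ry(pitch) Rx(roll)).
In Python, from bench import ctrl, eyes, workorder gives the robot as it stands.
- The arm moves only by the tool servo_tool, never from a script. Its argument "steps" is a list of rows, each a list of 3 entries, a list of its own where there are three numbers: the turn, a rotation vector about the tool's x, y, z in rad, then the shift along the tool's x, y, z in mm, then the gripper's target within -1 to 1 (shut at 1, half-way at 0, fully open at -1). In form: [[[ax, ay, az], [tx, ty, tz], jaw], ...]. A call has 1 to 12 rows; each row shifts and turns the pose as measured when the row begins, along the tool's axes as they then stand; what a row does not reach is not made up. A row lasts 1/12 s, in which the tool goes at most 41.7 mm and 7.16 degrees, less where a joint would pass 70% of its speed; a pose out of reach is approached as far as the arm can. A call with a gripper value outside its range is refused whole. The fingers move at their own pace and stop on an object; "grip_force" is the grip in N (left out, the last holds). Time passes only in rows, so rows that do not move let the fingers close. It gives the time, the measured TCP pose, the force and the opening at its end, in the units of the state.
- ctrl.observe(): the state, without advancing time (a new reading comes with each control period).
- eyes.read_camera(name): name is "side" or "top"; returns the picture (480x640x3 uint8, red, green, blue); there is no depth.
- eyes.get_calibration(name): a dict with "vertical_fov" (degrees; the focal length in pixels is half the picture's height over the tangent of half this angle, whatever the lens; pixels are square), "cx", "cy" (the principal point, pixels), "R" (3x3) and "t" (3): a world point X has camera coordinates R X + t. Camera axes: x right, y down, z forward; pixel columns grow to the right and rows downward; lengths in mm; the calibration is good to about 2 mm. A picture is of the moment at which its call begins. get_calibration takes no time and is no camera call.
- workorder.close_job(): hands the job in, once; it reports no verdict.
Trained networks look in the newest picture that a camera, given by its name, has taken for a name from the list of things; names that differ only in an ending like _2 or _b are one class to them, and where a whole thing is asked for, a point or a joint stands for the part that bears it (a point fixed in the world has none). Each returns a list of dicts, best first, with "confidence" (0 to 1); they miss things now and then, are a little off and sometimes report something else, mostly with a low value. They report only what shows in the picture. A call takes as long as a camera call.
- eyes.spot_in(camera, label): "xy" ([column, row] in pixels, amid what is visible of it).
- eyes.outline_of(camera, label): "pixels" (480x640 bool, what is visible of it) and "xy" ([column, row] in pixels, amid what is visible of it).
- eyes.tip_of(camera, label): "xy" ([column, row] in pixels: a listed point, or the origin of a listed thing).
The state is a dict: "time_s": time; "joint_positions": joint angles; "joint_vel": joint speeds; "joint_torque": joint torques, N m; "position": TCP position; "orientation": TCP orientation; "ft_force": force on the tool from outside, world axes, zero at the start; "moment": the same for the moment, N m; "gripper_width": finger opening in mm.
Only numpy, scipy, OpenCV 4.12 (cv2) and the standard library are available. Lean on these libraries where they do the work, as an engineer would, in place of code of your own. Each camera call takes 0.05 s, during which the arm holds its last target. There are 200 camera calls.

## Working session

There is one attempt and no reset: what is moved stays moved. The work goes in short steps, Python scripts to look and compute and a tool call to move; the robot and the scene stay as the last step left them, time stands still between calls to the robot, and variables do not carry over. Pictures are saved under pics/ and viewed, about 12 in all and at most 16, crops included, and the job is handed in when it is done.

Besides the shell and the picture viewer there is one more tool, called after "Request:" as name([rows], argument=value, ...), one row to a line, values as JSON. servo_tool: Moves the arm, as the interface text tells. Its arguments: {"type":"object","properties":{"steps":{"type":"array"},"grip_force":{"type":"number"}},"required":["steps"]}

```bash
ls; mkdir -p pics
python3 - <<'E'
from bench import ctrl, eyes, workorder
import cv2,numpy as np
for n in("top","side"):
    cv2.imwrite(f"pics/{n}0.png",eyes.read_camera(n)[:,:,::-1])
    c=eyes.get_calibration(n);print(n,c)
s=ctrl.observe();print(s,ctrl.grip_point_offset)
E
```

```text
pics
top {'vertical_fov': 48.003388578813436, 'cx': 326.6166748690996, 'cy': 227.62707983156974, 'R': array([[ 0.00212261, -0.99949348, -0.0317534 ],
       [-0.98557119,  0.00328329, -0.16922955],
       [ 0.16924809,  0.03165445, -0.98506501]]), 't': array([  22.01144856,  550.8688    , 1018.76466216])}
side {'vertical_fov': 54.1182164833154, 'cx': 317.935298035691, 'cy': 235.88581331856943, 'R': array([[-0.9780881 , -0.20788467,  0.01129784],
       [-0.15680706,  0.69990066, -0.69681462],
       [ 0.13694971, -0.68331766, -0.71716229]]), 't': array([535.92759737, 129.44614458, 913.68524041])}
{'time_s': 0.1, 'joint_positions': array([ 1.03992371e+00,  3.59460995e-01,  1.51131610e+00,  1.83631920e-05,
        1.27253140e+00, -1.15095590e-01]), 'joint_vel': array([-0.00072545, -0.00159183, -0.00169125,  0.0026299 ,  0.00033371,
       -0.00026587]), 'joint_torque': array([-2.18201205e-05, -5.28654993e+01, -2.79347259e+01, -4.28777021e-04,
        5.12009341e-03,  2.63528148e-05]), 'position': array([242.02415516, 548.34584255, 230.52406161]), 'orientation': array([ 3.0162732 ,  1.5690804 , -2.11189821]), 'ft_force': array([-0.03594426,  0.42415418,  0.70981256]), 'moment': array([-0.001036  , -0.02514439,  0.00363461]), 'gripper_width': 85.11072798309164} 18.700000000000003
```

View pics/top0.png

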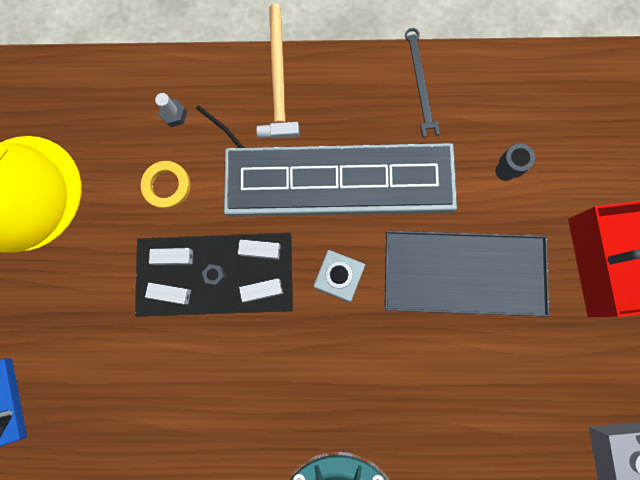

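View pics/side0.png

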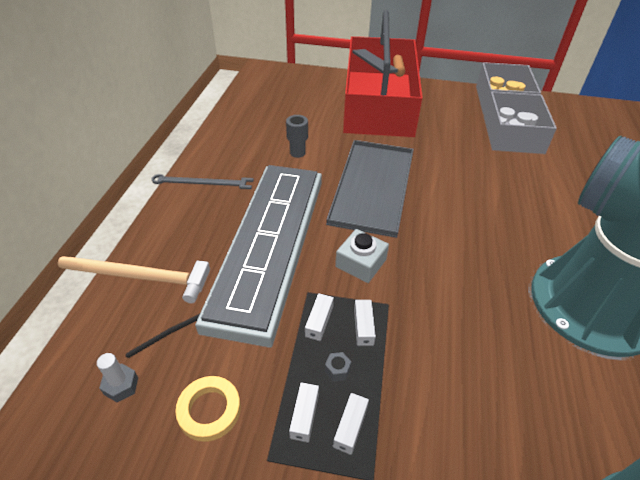

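Four bars on the mat (top view: about (171,256), (259,249), (167,293), (260,290)), with the nut between them at (213,274). The outlines run along row 177, columns 241–437. The button is at (339,274) and the tray is on the right. Next I'll measure these.

```bash
cat > h.py <<'E'
from bench import ctrl, eyes, workorder
import cv2, numpy as np
from scipy.spatial.transform import Rotation as Ro
np.set_printoptions(precision=2,suppress=True)
def cal(n):
    c=eyes.get_calibration(n); f=240/np.tan(np.radians(c['vertical_fov'])/2)
    return f,c['cx'],c['cy'],np.array(c['R']),np.array(c['t'])
def ray(n,uv,z):
    f,cx,cy,R,t=cal(n); uv=np.atleast_2d(uv).astype(float)
    d=np.c_[(uv[:,0]-cx)/f,(uv[:,1]-cy)/f,np.ones(len(uv))]@R
    o=-R.T@t
    return (o+d*((z-o[2])/d[:,2])[:,None])
def proj(n,X):
    f,cx,cy,R,t=cal(n); p=R@np.asarray(X,float)+t
    return np.array([f*p[0]/p[2]+cx,f*p[1]/p[2]+cy])
def rect(P):  # centre, long, short, yaw of long axis relative to world y, deg in (-90,90]
    (c,(w,h),a)=cv2.minAreaRect(P[:,:2].astype(np.float32))
    b=cv2.boxPoints((c,(w,h),a)); e1=b[1]-b[0]; e2=b[2]-b[1]
    e=e1 if np.hypot(*e1)>np.hypot(*e2) else e2
    yaw=np.degrees(np.arctan2(-e[0],e[1])); yaw=(yaw+90)%180-90
    return np.array([*c,max(w,h),min(w,h),yaw])
def white(img,thr):
    return ((img.min(2)>thr)&(np.ptp(img.astype(int),axis=2)<25)).astype(np.uint8)
def bars(n="top",z=34,thr=205,roi=None,img=None):
    img=eyes.read_camera(n) if img is None else img
    m=white(img,thr)
    cs,_=cv2.findContours(m,cv2.RETR_EXTERNAL,cv2.CHAIN_APPROX_NONE)
    out=[]
    for c in cs:
        u=c.reshape(-1,2); q=u.mean(0)
        if cv2.contourArea(c)<150 or (roi and not(roi[0]<q[0]<roi[1] and roi[2]<q[1]<roi[3])): continue
        out.append(np.r_[rect(ray(n,u,z)),q])
    return out
def pose():
    s=ctrl.observe(); return s['position'],Ro.from_euler('xyz',s['orientation']).as_matrix(),s
E
python3 - <<'E'
from h import *
img=eyes.read_camera("top")
print("bars top");[print(b) for b in bars(img=img,roi=(100,300,225,320))]
side=eyes.read_camera("side")
print("bars side");[print(b) for b in bars("side",img=side,thr=215,roi=(270,400,290,470))]
for n,im,roi in(("top",img,(235,445,155,195)),("side",side,(220,305,165,320))):
    m=white(im,150); cs,h=cv2.findContours(m,cv2.RETR_CCOMP,cv2.CHAIN_APPROX_NONE)
    for c,hh in zip(cs,h[0]):
        q=c.reshape(-1,2).mean(0)
        if hh[3]>=0 and cv2.contourArea(c)>150 and roi[0]<q[0]<roi[1] and roi[2]<q[1]<roi[3]: print(n,rect(ray(n,c.reshape(-1,2),45)),q)
for l,z in(("button_top",74),("demag",0),("tray",0),("mat",0),("nut",0),("place0",45),("place1",45),("place2",45),("place3",45)):
    for n in("top","side"):
        r=eyes.tip_of(n,l)
        if r: print(l,n,round(r[0]['confidence'],2),r[0]['xy'],ray(n,r[0]['xy'],z)[0])
for v in((300,274),):print(img[256,150:196].min(1))
p,R,s=pose();print(p);print(R)
E
```

```text
bars top
[423.34 341.    78.56  28.28  -9.25 165.72 292.76]
[429.64 153.59  78.57  28.59  12.78 259.96 289.54]
[498.57 338.69  78.63  28.2   -0.07 168.55 255.47]
[511.99 159.23  78.58  28.23  -5.52 258.01 248.12]
bars side
[424.15 340.76  77.95  28.13  -9.46 351.1  419.5 ]
[498.46 338.55  78.33  28.5    1.15 303.77 408.37]
[430.3  154.29  76.98  27.88  12.41 364.53 318.1 ]
[512.64 159.49  78.23  28.95  -5.26 318.93 312.04]
top [653.98 148.7   89.53  40.66   1.21] [264.38 177.91]
top [655.3   47.37  89.36  40.32   1.21] [314.   176.91]
top [656.81 -52.54  90.6   40.35   1.17] [363.6  175.89]
top [ 658.32 -152.64   90.54   40.38    1.14] [413.56 174.85]
side [653.88 147.66  89.62  39.81   1.  ] [245.26 290.14]
side [655.29  47.55  90.19  39.72   0.99] [260.42 250.94]
side [656.9  -52.28  89.83  40.07   0.8 ] [273.42 216.99]
side [ 658.17 -152.29   90.74   39.96    0.97] [284.66 187.64]
button_top top 0.83 [340.0, 271.2] [462.22  -4.78  74.  ]
button_top side 0.54 [361.3, 238.7] [461.6    0.05  74.  ]
demag top 0.7 [335.2, 182.5] [654.92   5.41   0.  ]
tray top 0.66 [462.5, 272.8] [ 465
[... 303 characters left out ...]
, 173.9] [660.69 -57.28  45.  ]
place0 side 0.97 [283.2, 184.3] [ 664.51 -161.08   45.  ]
place1 top 0.83 [366.0, 173.9] [660.69 -57.28  45.  ]
place1 side 0.97 [283.2, 184.3] [ 664.51 -161.08   45.  ]
place2 top 0.83 [366.0, 173.9] [660.69 -57.28  45.  ]
place2 side 0.97 [283.2, 184.3] [ 664.51 -161.08   45.  ]
place3 top 0.83 [366.0, 173.9] [660.69 -57.28  45.  ]
place3 side 0.97 [283.2, 184.3] [ 664.51 -161.08   45.  ]
[219 220 217 215 215 215 214 215 214 215 215 214 214 214 214 215 214 213
 213 212 212 213 212 214 215 214 214 215 214 214 214 216 216 216 216 216
 218 220 205 157  77  72  95  54  42  43]
[242.35 548.85 231.28]
[[-0.   -0.91  0.4 ]
 [-0.    0.4   0.91]
 [-1.    0.   -0.  ]]
```

Both cameras agree to about 1 mm. First I'll turn the tool so its z lies along world x.

Request:
servo_tool([
  [[0.116, 0, 0], [0, 0, 0], -0.2],
  [[0.116, 0, 0], [0, 0, 0], -0.2],
  [[0.116, 0, 0], [0, 0, 0], -0.2],
  [[0.116, 0, 0], [0, 0, 0], -0.2],
  [[0.116, 0, 0], [0, 0, 0], -0.2],
  [[0.116, 0, 0], [0, 0, 0], -0.2],
  [[0.116, 0, 0], [0, 0, 0], -0.2],
  [[0.116, 0, 0], [0, 0, 0], -0.2],
  [[0.116, 0, 0], [0, 0, 0], -0.2],
  [[0.116, 0, 0], [0, 0, 0], -0.2],
  [[0, 0, 0], [0, 0, 0], -0.2],
], grip_force=60)

```text
time_s: 2.02
position: [242.3, 548.8, 231.3]
orientation: [-1.884, 1.571, -1.946]
ft_force: [-0.3, 0.7, 0.1]
gripper_width: 51.1
```

```bash
cat > d.py <<'E'
import sys
from h import *
def delta(x,y,z,yaw):  # yaw deg of bar axis vs world y == yaw of tool z vs world x
    p,R,s=pose(); Rd=Ro.from_euler('z',yaw,degrees=True).as_matrix()@np.array([[0,0,1],[0,1,0],[-1,0,0]])
    print("pos",p,"w %.1f"%s['gripper_width'],"t %.1f"%s['time_s'],"F",s['ft_force'])
    print("turn",np.round(Ro.from_matrix(R.T@Rd).as_rotvec(),3)," shift(tool now)",R.T@(np.array([x,y,z])-p)," shift(tool after turn)",Rd.T@(np.array([x,y,z])-p))
if __name__=="__main__": delta(*map(float,sys.argv[1:5]))
E
python3 d.py 512.3 159.3 100 -5.4
```

```text
pos [242.34 548.84 231.29] w 51.1 t 2.0 F [-0.31  0.72  0.09]
turn [ 0.03 -0.    0.  ]  shift(tool now) [ 131.31 -372.09  293.53]  shift(tool after turn) [ 131.29 -362.4   305.42]
```

Request:
servo_tool([
  [[0.03, 0, 0], [10, -30, 24], -0.2],
  [[0, 0, 0], [10, -30, 25], -0.2],
  [[0, 0, 0], [10, -30, 25], -0.2],
  [[0, 0, 0], [10, -30, 25], -0.2],
  [[0, 0, 0], [10, -30, 25], -0.2],
  [[0, 0, 0], [10, -30, 25], -0.2],
  [[0, 0, 0], [10, -30, 25], -0.2],
  [[0, 0, 0], [10, -30, 25], -0.2],
  [[0, 0, 0], [10, -30, 25], -0.2],
  [[0, 0, 0], [10, -30, 25], -0.2],
  [[0, 0, 0], [10, -30, 25], -0.2],
  [[0, 0, 0], [0, 0, 0], -0.2],
])

```text
time_s: 3.02
position: [505.1, 195.0, 118.8]
orientation: [0.863, 1.555, 0.828]
ft_force: [0.4, 0.6, -0.5]
gripper_width: 51.8
```

```bash
python3 d.py 512.3 159.3 9 -5.4
```

```text
pos [505.15 195.05 118.77] w 51.8 t 3.0 F [ 0.38  0.65 -0.47]
turn [ 0.06  0.01 -0.01]  shift(tool now) [109.41 -36.79   7.28]  shift(tool after turn) [109.77 -34.92  10.48]
```

Request:
servo_tool([
  [[0.06, 0.01, -0.01], [10, -18, 4], -0.2],
  [[0, 0, 0], [10, -17, 5], -0.2],
  [[0, 0, 0], [10, 0, 0], -0.2],
  [[0, 0, 0], [10, 0, 0], -0.2],
  [[0, 0, 0], [10, 0, 0], -0.2],
  [[0, 0, 0], [0, 0, 0], -0.2],
])

```text
time_s: 3.52
position: [515.1, 157.5, 66.3]
orientation: [1.11, 1.567, 1.023]
ft_force: [-0.0, -0.5, -0.8]
gripper_width: 51.0
```

```bash
python3 d.py 512.3 159.3 9 -5.4
```

```text
pos [515.07 157.53  66.25] w 51.0 t 3.5 F [-0.04 -0.48 -0.84]
turn [ 0.01  0.   -0.  ]  shift(tool now) [57.25  1.31 -3.02]  shift(tool after turn) [57.25  1.51 -2.93]
```

Request:
servo_tool([
  [[0.01, 0, 0], [12, 1.5, -3], -0.2],
  [[0, 0, 0], [15, 0, 0], -0.2],
  [[0, 0, 0], [15, 0, 0], -0.2],
  [[0, 0, 0], [10, 0, 0], -0.2],
  [[0, 0, 0], [4, 0, 0], -0.2],
  [[0, 0, 0], [0, 0, 0], 0.0],
  [[0, 0, 0], [0, 0, 0], 1],
  [[0, 0, 0], [0, 0, 0], 1],
  [[0, 0, 0], [0, 0, 0], 1],
  [[0, 0, 0], [0, 0, 0], 1],
  [[0, 0, 0], [0, 0, 0], 1],
])

```text
time_s: 4.43
position: [511.5, 166.4, 9.7]
orientation: [0.972, 1.564, 0.886]
ft_force: [-0.4, -0.6, -3.5]
gripper_width: 29.1
```

```bash
python3 d.py 512.3 159.3 9 -5.4;python3 d.py 658.3 -152.5 130 0.9
```

```text
pos [511.51 166.4    9.7 ] w 29.1 t 4.4 F [-0.4  -0.59 -3.49]
turn [ 0.01  0.   -0.01]  shift(tool now) [ 0.67 -7.01  1.39]  shift(tool after turn) [ 0.7  -6.99  1.46]
pos [511.51 166.4    9.7 ] w 29.1 t 4.4 F [-0.4  -0.59 -3.49]
turn [-0.1   0.   -0.01]  shift(tool now) [-121.34 -304.57  173.86]  shift(tool after turn) [-120.3  -321.16  141.76]
```

Request:
servo_tool([
  [[0, 0, 0], [-15, 0, 0], 1],
  [[0, 0, 0], [-30, 0, 0], 1],
  [[0, 0, 0], [-30, 0, 0], 1],
  [[0, 0, 0], [-30, 0, 0], 1],
  [[-0.1, 0, 0], [-10, -15, 10], 1],
  [[0, 0, 0], [0, -33, 15], 1],
  [[0, 0, 0], [0, -33, 15], 1],
  [[0, 0, 0], [0, -33, 15], 1],
  [[0, 0, 0], [0, -33, 15], 1],
  [[0, 0, 0], [0, -33, 15], 1],
  [[0, 0, 0], [0, -33, 15], 1],
  [[0, 0, 0], [0, 0, 0], 1],
])

```text
time_s: 5.43
position: [611.6, -55.2, 128.2]
orientation: [1.964, 1.567, 1.988]
ft_force: [2.4, 0.3, -4.2]
gripper_width: 28.8
```

```bash
python3 d.py 658.3 -145.5 130 0.9
```

```text
pos [611.57 -55.24 128.22] w 28.8 t 5.4 F [ 2.37  0.33 -4.15]
turn [ 0.01 -0.   -0.  ]  shift(tool now) [ -2.13 -91.37  44.5 ]  shift(tool after turn) [ -1.78 -90.98  45.3 ]
```

Request:
servo_tool([
  [[0.01, 0, 0], [0, -28, 14], 1],
  [[0, 0, 0], [0, -28, 14], 1],
  [[0, 0, 0], [0, -20, 10], 1],
  [[0, 0, 0], [0, -8, 4], 1],
  [[0, 0, 0], [0, 0, 0], 1],
  [[0, 0, 0], [0, 0, 0], 1],
])

```text
time_s: 5.93
position: [652.1, -143.7, 124.3]
orientation: [2.519, 1.56, 2.527]
ft_force: [0.2, 0.3, -4.3]
gripper_width: 29.2
```

```bash
python3 d.py 658.3 -145.5 52 0.9
```

```text
pos [ 652.06 -143.7   124.29] w 29.2 t 5.9 F [ 0.2   0.32 -4.31]
turn [-0.01 -0.01 -0.01]  shift(tool now) [72.21 -2.32  6.88]  shift(tool after turn) [72.29 -1.9   6.21]
```

Request:
servo_tool([
  [[-0.01, -0.01, -0.01], [10, -2, 6.5], 1],
  [[0, 0, 0], [20, 0, 0], 1],
  [[0, 0, 0], [20, 0, 0], 1],
  [[0, 0, 0], [12, 0, 0], 1],
  [[0, 0, 0], [3, 0, 0], 1],
  [[0, 0, 0], [0, 0, 0], 1],
])

```text
time_s: 6.43
position: [653.8, -137.0, 57.4]
orientation: [2.942, 1.567, 2.964]
ft_force: [-0.0, -0.4, -4.6]
gripper_width: 28.9
```

```bash
python3 d.py 658.3 -145.5 51 0.9; python3 -c "
from h import *
img=eyes.read_camera('side');cv2.imwrite('pics/s1.png',cv2.resize(img[100:340,180:420,::-1],(600,600)))
[print(b) for b in bars('top',34)]"
```

```text
pos [ 653.83 -136.97   57.41] w 28.9 t 6.4 F [-0.04 -0.35 -4.64]
turn [ 0.01 -0.   -0.  ]  shift(tool now) [ 6.39 -8.63  4.31]  shift(tool after turn) [ 6.41 -8.6   4.34]
[658.65  48.98  96.21  46.07   0.78 313.89 176.75]
```

View pics/s1.png

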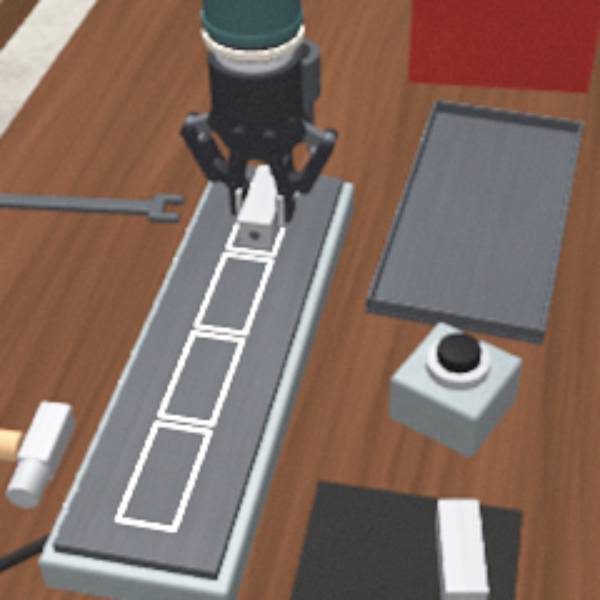

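Request:
servo_tool([
  [[0.01, 0, 0], [0, -8.5, 4.5], 1],
  [[0, 0, 0], [0, 0, 0], 1],
  [[0, 0, 0], [0, 0, 0], 1],
])

```text
time_s: 6.78
position: [661.7, -146.9, 61.5]
orientation: [-0.581, 1.568, -0.569]
ft_force: [-0.9, -0.1, -5.6]
gripper_width: 29.0
```

```bash
python3 d.py 658.3 -145.5 51 0.9
```

```text
pos [ 661.7  -146.89   61.46] w 29.0 t 6.8 F [-0.91 -0.06 -5.57]
turn [-0.  0.  0.]  shift(tool now) [10.45  1.44 -3.41]  shift(tool after turn) [10.46  1.44 -3.38]
```

Request:
servo_tool([
  [[0, 0, 0], [4, 1, -3], 1],
  [[0, 0, 0], [3, 0, 0], 1],
  [[0, 0, 0], [0, 0, 0], 1],
  [[0, 0, 0], [0, 0, 0], 1],
])

```text
time_s: 7.12
position: [660.0, -147.2, 55.8]
orientation: [-0.436, 1.564, -0.425]
ft_force: [-0.3, 0.4, -4.4]
gripper_width: 29.1
```

```bash
python3 d.py 658.3 -145.5 51 0.9; python3 -c "
from h import *
img=eyes.read_camera('side')
[print(b) for b in bars('side',75,img=img,roi=(260,310,150,210))]; [print(b) for b in bars('side',75,thr=150,img=img,roi=(260,310,150,210))]"
```

```text
pos [ 660.01 -147.24   55.79] w 29.1 t 7.1 F [-0.3   0.39 -4.42]
turn [-0.01  0.01  0.  ]  shift(tool now) [ 4.78  1.77 -1.73]  shift(tool after turn) [ 4.79  1.76 -1.69]
[ 661.36 -158.73   77.57   28.93   -0.01  281.95  176.27]
[ 658.86 -159.04   82.98   37.31   -0.52  283.49  177.18]
```

Request:
servo_tool([
  [[-0.01, 0.01, 0], [1.5, 1.5, -2], 1],
  [[0, 0, 0], [1.5, 0, 0], 1],
  [[0, 0, 0], [1.5, 0, 0], 1],
  [[0, 0, 0], [0, 0, 0], 1],
])

```text
time_s: 7.5
position: [657.6, -145.4, 50.7]
orientation: [-2.696, 1.565, -2.675]
ft_force: [-0.0, 0.2, -4.2]
gripper_width: 29.1
```

```bash
python3 d.py 658.3 -145.5 51 0.9; python3 -c "
from h import *
img=eyes.read_camera('side')
[print(b) for b in bars('side',75,img=img,roi=(260,310,150,210))]"
```

```text
pos [ 657.6  -145.38   50.72] w 29.1 t 7.5 F [-0.01  0.23 -4.22]
turn [ 0.01 -0.01  0.  ]  shift(tool now) [-0.29 -0.13  0.69]  shift(tool after turn) [-0.28 -0.13  0.7 ]
[ 658.14 -151.59   78.95   28.11    2.41  282.8   178.91]
```

Request:
servo_tool([
  [[0, 0, 0], [1, 0, 0], 1],
  [[0, 0, 0], [0, 0, 0], 0.1],
  [[0, 0, 0], [0, 0, 0], -0.2],
  [[0, 0, 0], [0, 0, 0], -0.2],
  [[0, 0, 0], [-10, 0, 0], -0.2],
  [[0, 0, 0], [-30, 0, 0], -0.2],
  [[0, 0, 0], [-30, 0, 0], -0.2],
  [[0, 0, 0], [-15, 0, 0], -0.2],
  [[-0.1, 0, 0], [0, 30, -20], -0.2],
  [[-0.1, 0, 0], [0, 30, -20], -0.2],
  [[0, 0, 0], [0, 32, -20], -0.2],
  [[0, 0, 0], [0, 32, -20], -0.2],
])

```text
time_s: 8.55
position: [571.4, -40.0, 148.8]
orientation: [-0.723, 1.548, -0.498]
ft_force: [-0.6, 0.5, -0.9]
gripper_width: 51.4
```

```bash
python3 d.py 430 154 60 12.6; python3 -c "
from h import *
img=eyes.read_camera('side')
[print(b) for b in bars('side',75,img=img,roi=(260,310,150,210))]
[print(b) for b in bars('side',34,thr=215,img=img,roi=(270,400,290,470))]"
```

```text
pos [571.42 -40.05 148.81] w 51.4 t 8.6 F [-0.56  0.54 -0.86]
turn [0.01 0.02 0.01]  shift(tool now) [ 83.83 222.   -96.06]  shift(tool after turn) [ 88.81 220.22 -95.68]
[ 657.36 -139.96   55.62   27.52    2.41  282.9   180.88]
[424.15 340.76  77.95  28.13  -9.46 351.11 419.51]
[498.47 338.58  78.32  28.74   0.89 303.77 408.37]
[430.56 154.36  77.01  28.24  12.54 364.5  318.16]
```

Request:
servo_tool([
  [[0.01, 0.02, 0.01], [2, 33, -14], -0.2],
  [[0, 0, 0], [2, 33, -14], -0.2],
  [[0, 0, 0], [4, 33, -14], -0.2],
  [[0, 0, 0], [10, 33, -14], -0.2],
  [[0, 0, 0], [12, 33, -14], -0.2],
  [[0, 0, 0], [12, 25, -11], -0.2],
  [[0, 0, 0], [8, 12, -5], -0.2],
  [[0, 0, 0], [5, 5, -2], -0.2],
  [[0, 0, 0], [0, 0, 0], -0.2],
  [[0, 0, 0], [0, 0, 0], -0.2],
])

```text
time_s: 9.43
position: [434.5, 153.5, 101.8]
orientation: [-0.382, 1.562, -0.164]
ft_force: [0.7, -0.6, 0.1]
gripper_width: 51.1
```

```bash
python3 d.py 430 154 10 12.6
```

```text
pos [434.48 153.55 101.8 ] w 51.1 t 9.4 F [ 0.7  -0.57  0.07]
turn [-0.    0.01  0.  ]  shift(tool now) [91.75  1.73 -5.06]  shift(tool after turn) [91.8   1.42 -4.27]
```

Request:
servo_tool([
  [[0, 0.01, 0], [10, 1.5, -4.5], -0.2],
  [[0, 0, 0], [15, 0, 0], -0.2],
  [[0, 0, 0], [15, 0, 0], -0.2],
  [[0, 0, 0], [10, 0, 0], -0.2],
  [[0, 0, 0], [0, 0, 0], -0.2],
  [[0, 0, 0], [0, 0, 0], -0.2],
])

```text
time_s: 9.93
position: [438.6, 150.3, 51.5]
orientation: [-0.582, 1.562, -0.37]
ft_force: [0.6, 0.0, 0.2]
gripper_width: 50.8
```

```bash
python3 d.py 430 154 10 12.6
```

```text
pos [438.58 150.25  51.48] w 50.8 t 9.9 F [0.63 0.02 0.22]
turn [-0.01  0.01  0.01]  shift(tool now) [41.4   5.67 -7.91]  shift(tool after turn) [41.48  5.53 -7.55]
```

Request:
servo_tool([
  [[0, 0.01, 0.01], [0, 5, -8], -0.2],
  [[0, 0, 0], [8, 0, 0], -0.2],
  [[0, 0, 0], [8, 0, 0], -0.2],
  [[0, 0, 0], [0, 0, 0], -0.2],
])

```text
time_s: 10.27
position: [431.3, 152.9, 35.7]
orientation: [1.577, 1.565, 1.787]
ft_force: [-0.6, -0.1, -0.6]
gripper_width: 51.0
```

```bash
python3 d.py 430 154 10 12.6
```

```text
pos [431.31 152.94  35.68] w 51.0 t 10.3 F [-0.61 -0.1  -0.62]
turn [-0.01 -0.   -0.01]  shift(tool now) [25.69  1.15 -1.06]  shift(tool after turn) [25.68  1.32 -1.04]
```

Request:
servo_tool([
  [[0, 0, 0], [8, 1, -1], -0.2],
  [[0, 0, 0], [8, 0, 0], -0.2],
  [[0, 0, 0], [6, 0, 0], -0.2],
  [[0, 0, 0], [2, 0, 0], -0.2],
  [[0, 0, 0], [0, 0, 0], -0.2],
  [[0, 0, 0], [0, 0, 0], 1],
  [[0, 0, 0], [0, 0, 0], 1],
  [[0, 0, 0], [0, 0, 0], 1],
  [[0, 0, 0], [0, 0, 0], 1],
  [[0, 0, 0], [0, 0, 0], 1],
])

```text
time_s: 11.1
position: [429.7, 154.2, 8.8]
orientation: [1.688, 1.565, 1.898]
ft_force: [0.0, -0.1, -3.9]
gripper_width: 29.4
```

```bash
python3 d.py 430 154 10 12.6; python3 d.py 656.9 -52.4 130 0.9
```

```text
pos [429.75 154.22   8.77] w 29.4 t 11.1 F [ 0.01 -0.06 -3.94]
turn [-0.01 -0.   -0.01]  shift(tool now) [-1.23 -0.26  0.2 ]  shift(tool after turn) [-1.23 -0.27  0.2 ]
pos [429.75 154.22   8.77] w 29.4 t 11.1 F [ 0.01 -0.06 -3.94]
turn [ 0.19 -0.   -0.01]  shift(tool now) [-122.84 -248.74  178.96]  shift(tool after turn) [-121.23 -210.17  223.88]
```

Request:
servo_tool([
  [[0, 0, 0], [-12, 0, 0], 1],
  [[0, 0, 0], [-30, 0, 0], 1],
  [[0.095, 0, 0], [-35, 0, 0], 1],
  [[0.095, 0, 0], [-30, 0, 0], 1],
  [[0, 0, 0], [-5, -18, 20], 1],
  [[0, 0, 0], [0, -26, 28], 1],
  [[0, 0, 0], [0, -26, 28], 1],
  [[0, 0, 0], [0, -26, 28], 1],
  [[0, 0, 0], [0, -26, 28], 1],
  [[0, 0, 0], [0, -26, 28], 1],
  [[0, 0, 0], [0, -16, 18], 1],
  [[0, 0, 0], [0, -8, 8], 1],
])

```text
time_s: 12.1
position: [615.8, -23.0, 120.4]
orientation: [2.837, 1.557, 2.852]
ft_force: [0.8, 1.1, -3.6]
gripper_width: 29.1
```

```bash
python3 d.py 656.9 -52.4 51 0.9
```

```text
pos [615.83 -23.01 120.35] w 29.1 t 12.1 F [ 0.8   1.06 -3.59]
turn [-0.   -0.01 -0.  ]  shift(tool now) [ 68.68 -30.28  41.54]  shift(tool after turn) [ 69.35 -30.03  40.61]
```

Request:
servo_tool([
  [[0, -0.01, 0], [5, -12, 17], 1],
  [[0, 0, 0], [5, -10, 14], 1],
  [[0, 0, 0], [8, -6, 7], 1],
  [[0, 0, 0], [8, -2, 3], 1],
  [[0, 0, 0], [8, 0, 0], 1],
  [[0, 0, 0], [8, 0, 0], 1],
  [[0, 0, 0], [6, 0, 0], 1],
  [[0, 0, 0], [0, 0, 0], 1],
])

```text
time_s: 12.77
position: [652.3, -52.0, 63.9]
orientation: [2.657, 1.555, 2.67]
ft_force: [-1.3, -0.1, -4.7]
gripper_width: 28.8
```

```bash
python3 d.py 656.9 -52.4 50 0.9
```

```text
pos [652.31 -52.05  63.95] w 28.8 t 12.8 F [-1.29 -0.09 -4.75]
turn [-0.   -0.01 -0.01]  shift(tool now) [13.88 -0.52  4.78]  shift(tool after turn) [13.95 -0.42  4.58]
```

Request:
servo_tool([
  [[0, -0.01, -0.01], [3, -0.5, 4.5], 1],
  [[0, 0, 0], [4, 0, 0], 1],
  [[0, 0, 0], [3, 0, 0], 1],
  [[0, 0, 0], [0, 0, 0], 1],
])

```text
time_s: 13.1
position: [655.2, -50.4, 52.8]
orientation: [-2.62, 1.565, -2.605]
ft_force: [0.3, 0.1, -4.1]
gripper_width: 28.8
```

```bash
python3 d.py 656.9 -52.4 50 0.9
```

```text
pos [655.22 -50.36  52.8 ] w 28.8 t 13.1 F [ 0.31  0.09 -4.06]
turn [-0.   -0.01  0.  ]  shift(tool now) [ 2.8  -2.06  1.66]  shift(tool after turn) [ 2.8  -2.07  1.65]
```

Request:
servo_tool([
  [[0, -0.01, 0], [1.5, -2, 1.5], 1],
  [[0, 0, 0], [1.5, 0, 0], 1],
  [[0, 0, 0], [0, 0, 0], 1],
  [[0, 0, 0], [0, 0, 0], 0.1],
  [[0, 0, 0], [0, 0, 0], -0.2],
  [[0, 0, 0], [0, 0, 0], -0.2],
  [[0, 0, 0], [-10, 0, 0], -0.2],
  [[0, 0, 0], [-25, 0, 0], -0.2],
  [[0, 0, 0], [-25, 0, 0], -0.2],
  [[0, 0, 0], [-15, 0, 0], -0.2],
  [[0, 0, 0], [0, 30, -12], -0.2],
  [[0, 0, 0], [0, 36, -15], -0.2],
])

```text
time_s: 14.1
position: [636.5, 7.2, 136.0]
orientation: [-0.34, 1.548, -0.332]
ft_force: [-0.9, 0.6, 0.4]
gripper_width: 51.3
```

```bash
python3 d.py 498.5 338.6 90 0.5
```

```text
pos [636.53   7.16 135.97] w 51.3 t 14.1 F [-0.86  0.64  0.44]
turn [-0.    0.02  0.01]  shift(tool now) [  40.44  332.93 -136.19]  shift(tool after turn) [  45.97  332.64 -135.13]
```

Request:
servo_tool([
  [[0, 0.02, 0.01], [3, 37, -15], -0.2],
  [[0, 0, 0], [3, 37, -15], -0.2],
  [[0, 0, 0], [3, 37, -15], -0.2],
  [[0, 0, 0], [3, 37, -15], -0.2],
  [[0, 0, 0], [3, 37, -15], -0.2],
  [[0, 0, 0], [3, 37, -15], -0.2],
  [[0, 0, 0], [3, 37, -15], -0.2],
  [[0, 0, 0], [3, 30, -12], -0.2],
  [[0, 0, 0], [3, 20, -8], -0.2],
  [[0, 0, 0], [3, 10, -4], -0.2],
  [[0, 0, 0], [3, 5, -2], -0.2],
  [[0, 0, 0], [0, 0, 0], -0.2],
])

```text
time_s: 15.1
position: [502.9, 350.9, 118.4]
orientation: [0.354, 1.542, 0.364]
ft_force: [0.2, -0.2, -0.0]
gripper_width: 51.2
```

```bash
python3 -c "
from h import *
img=eyes.read_camera('side');cv2.imwrite('pics/s2.png',img[:,:,::-1])
[print(b) for b in bars('side',75,img=img,roi=(240,310,150,240))]
[print(b) for b in bars('side',34,thr=215,img=img,roi=(270,400,290,470))]";python3 d.py 498.5 338.6 30 0.5
```

```text
[424.02 340.83  78.45  28.77  -9.57 350.98 419.68]
[498.43 338.54  78.92  29.2    1.06 303.51 408.37]
pos [503.41 350.27 118.63] w 51.4 t 15.2 F [-0.24  0.39  0.63]
turn [ 0.    0.03 -0.01]  shift(tool now) [ 88.34 -12.49  -7.44]  shift(tool after turn) [ 88.63 -11.62  -5.01]
```

View pics/s2.png

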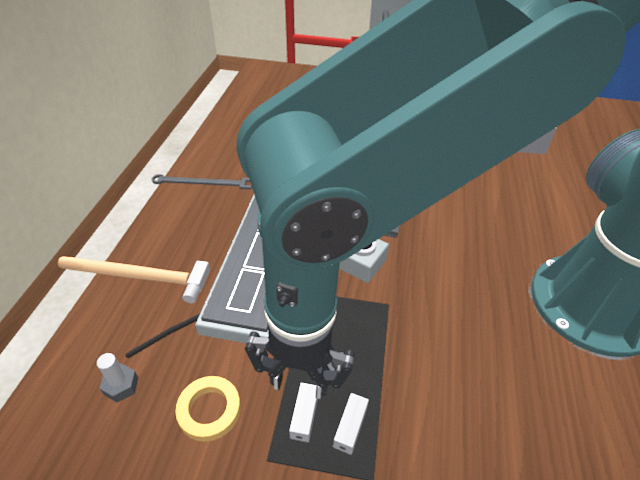

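Two bars are left on the mat, at (304,408) and (351,420). The arm hides the deck.

Request:
servo_tool([
  [[0, 0.03, -0.01], [8, -11, -5], -0.2],
  [[0, 0, 0], [14, 0, 0], -0.2],
  [[0, 0, 0], [14, 0, 0], -0.2],
  [[0, 0, 0], [14, 0, 0], -0.2],
  [[0, 0, 0], [10, 0, 0], -0.2],
  [[0, 0, 0], [5, 0, 0], -0.2],
  [[0, 0, 0], [0, 0, 0], -0.2],
])

```text
time_s: 15.73
position: [503.3, 325.8, 50.3]
orientation: [-2.572, 1.56, -2.573]
ft_force: [-0.1, -0.8, 0.2]
gripper_width: 51.1
```

```bash
python3 d.py 498.5 338.6 10 0.5
```

```text
pos [503.26 325.8   50.32] w 51.1 t 15.7 F [-0.07 -0.77  0.18]
turn [-0.01 -0.01  0.01]  shift(tool now) [40.28 13.03 -4.41]  shift(tool after turn) [40.32 12.84 -4.65]
```

Request:
servo_tool([
  [[-0.01, -0.01, 0.01], [0, 12, -4], -0.2],
  [[0, 0, 0], [0, 0, 0], -0.2],
  [[0, 0, 0], [8, 0, 0], -0.2],
  [[0, 0, 0], [5, 0, 0], -0.2],
  [[0, 0, 0], [0, 0, 0], -0.2],
])

```text
time_s: 16.15
position: [500.6, 338.4, 37.9]
orientation: [1.034, 1.564, 1.043]
ft_force: [0.6, 1.2, -0.8]
gripper_width: 51.0
```

```bash
python3 d.py 498.5 338.6 10 0.5
```

```text
pos [500.57 338.45  37.87] w 51.0 t 16.1 F [ 0.62  1.16 -0.81]
turn [-0.    0.   -0.01]  shift(tool now) [27.86 -0.   -2.17]  shift(tool after turn) [27.87  0.17 -2.07]
```

Request:
servo_tool([
  [[0, 0, -0.01], [8, 0, -2], -0.2],
  [[0, 0, 0], [8, 0, 0], -0.2],
  [[0, 0, 0], [6, 0, 0], -0.2],
  [[0, 0, 0], [4, 0, 0], -0.2],
  [[0, 0, 0], [2, 0, 0], -0.2],
  [[0, 0, 0], [0, 0, 0], 1],
  [[0, 0, 0], [0, 0, 0], 1],
  [[0, 0, 0], [0, 0, 0], 1],
  [[0, 0, 0], [0, 0, 0], 1],
  [[0, 0, 0], [0, 0, 0], 1],
])

```text
time_s: 16.98
position: [498.2, 338.9, 6.5]
orientation: [-0.992, 1.565, -0.983]
ft_force: [0.0, 0.5, -2.4]
gripper_width: 29.0
```

```bash
python3 d.py 498.5 338.6 10 0.5; python3 d.py 655.4 47.6 130 0.9
```

```text
pos [498.19 338.87   6.53] w 29.0 t 17.0 F [ 0.    0.52 -2.41]
turn [0.   0.   0.01]  shift(tool now) [-3.47 -0.29  0.32]  shift(tool after turn) [-3.47 -0.28  0.31]
pos [498.19 338.87   6.53] w 29.0 t 17.0 F [ 0.    0.52 -2.41]
turn [-0.01  0.    0.01]  shift(tool now) [-121.45 -293.42  154.77]  shift(tool after turn) [-123.47 -293.71  152.61]
```

Request:
servo_tool([
  [[0, 0, 0], [-12, 0, 0], 1],
  [[0, 0, 0], [-30, 0, 0], 1],
  [[0, 0, 0], [-35, 0, 0], 1],
  [[0, 0, 0], [-35, 0, 0], 1],
  [[0, 0, 0], [-8, -20, 11], 1],
  [[0, 0, 0], [0, -36, 19], 1],
  [[0, 0, 0], [0, -36, 19], 1],
  [[0, 0, 0], [0, -36, 19], 1],
  [[0, 0, 0], [0, -36, 19], 1],
  [[0, 0, 0], [0, -36, 19], 1],
  [[0, 0, 0], [0, -30, 16], 1],
  [[0, 0, 0], [0, -20, 10], 1],
])

```text
time_s: 17.98
position: [629.2, 84.3, 138.6]
orientation: [-2.047, 1.562, -2.027]
ft_force: [0.7, 0.8, -4.2]
gripper_width: 28.9
```

```bash
python3 d.py 655.4 47.6 48 0.9
```

```text
pos [629.24  84.29 138.62] w 28.9 t 18.0 F [ 0.66  0.82 -4.2 ]
turn [ 0.   -0.    0.01]  shift(tool now) [ 90.8  -36.5   25.79]  shift(tool after turn) [ 90.62 -37.09  25.58]
```

Request:
servo_tool([
  [[0, 0, 0.01], [5, -14, 11], 1],
  [[0, 0, 0], [8, -8, 8], 1],
  [[0, 0, 0], [10, -4, 4], 1],
  [[0, 0, 0], [10, 0, 0], 1],
  [[0, 0, 0], [10, 0, 0], 1],
  [[0, 0, 0], [10, 0, 0], 1],
  [[0, 0, 0], [8, 0, 0], 1],
  [[0, 0, 0], [6, 0, 0], 1],
  [[0, 0, 0], [3, 0, 0], 1],
  [[0, 0, 0], [0, 0, 0], 1],
])

```text
time_s: 18.82
position: [648.7, 57.0, 61.0]
orientation: [2.956, 1.558, 2.974]
ft_force: [0.0, 0.7, -5.1]
gripper_width: 28.9
```

```bash
python3 d.py 655.4 47.6 48 0.9
```

```text
pos [648.66  57.04  61.  ] w 28.9 t 18.8 F [ 0.    0.69 -5.09]
turn [ 0.   -0.01 -0.  ]  shift(tool now) [12.9  -9.59  6.72]  shift(tool after turn) [13.   -9.54  6.59]
```

Request:
servo_tool([
  [[0, -0.01, 0], [0, -9, 6.5], 1],
  [[0, 0, 0], [3, 0, 0], 1],
  [[0, 0, 0], [4, 0, 0], 1],
  [[0, 0, 0], [2, 0, 0], 1],
  [[0, 0, 0], [0, 0, 0], 1],
])

```text
time_s: 19.23
position: [657.0, 48.1, 52.4]
orientation: [1.074, 1.568, 1.094]
ft_force: [0.6, 0.6, -5.1]
gripper_width: 28.7
```

```bash
python3 d.py 655.4 47.6 48 0.9
```

```text
pos [657.01  48.12  52.4 ] w 28.7 t 19.2 F [ 0.62  0.59 -5.13]
turn [ 0.  0. -0.]  shift(tool now) [ 4.4  -0.5  -1.62]  shift(tool after turn) [ 4.4  -0.49 -1.62]
```

Request:
servo_tool([
  [[0, 0, 0], [2, -0.5, -1.5], 1],
  [[0, 0, 0], [2, 0, 0], 1],
  [[0, 0, 0], [1, 0, 0], 1],
  [[0, 0, 0], [0, 0, 0], 0.1],
  [[0, 0, 0], [0, 0, 0], -0.2],
  [[0, 0, 0], [0, 0, 0], -0.2],
  [[0, 0, 0], [-10, 0, 0], -0.2],
  [[0, 0, 0], [-25, 0, 0], -0.2],
  [[0, 0, 0], [-25, 0, 0], -0.2],
  [[0, 0, 0], [-15, 0, 0], -0.2],
  [[0.08, 0, 0], [0, 25, -18], -0.2],
  [[0.09, 0, 0], [0, 30, -22], -0.2],
])

```text
time_s: 20.23
position: [625.6, 99.0, 134.0]
orientation: [0.169, 1.553, 0.009]
ft_force: [-0.5, 1.3, -0.7]
gripper_width: 50.9
```

```bash
python3 d.py 423.8 341 90 -9.4
```

```text
pos [625.59  99.01 133.99] w 50.9 t 20.2 F [-0.49  1.32 -0.68]
turn [ 0.    0.02 -0.  ]  shift(tool now) [  40.39  206.62 -238.52]  shift(tool after turn) [  43.99  205.78 -238.61]
```

Request:
servo_tool([
  [[0, 0.02, 0], [3, 25, -29], -0.2],
  [[0, 0, 0], [3, 25, -29], -0.2],
  [[0, 0, 0], [3, 25, -29], -0.2],
  [[0, 0, 0], [3, 25, -29], -0.2],
  [[0, 0, 0], [3, 25, -29], -0.2],
  [[0, 0, 0], [3, 25, -29], -0.2],
  [[0, 0, 0], [5, 20, -23], -0.2],
  [[0, 0, 0], [5, 10, -12], -0.2],
  [[0, 0, 0], [5, 5, -6], -0.2],
  [[0, 0, 0], [5, 0, 0], -0.2],
  [[0, 0, 0], [0, 0, 0], -0.2],
  [[0, 0, 0], [0, 0, 0], -0.2],
])

```text
time_s: 21.23
position: [442.7, 332.4, 110.9]
orientation: [0.66, 1.543, 0.497]
ft_force: [-0.1, 0.8, -0.0]
gripper_width: 51.0
```

```bash
python3 -c "
from h import *
img=eyes.read_camera('side')
[print(b) for b in bars('side',34,thr=215,img=img,roi=(270,400,290,470))]";python3 d.py 423.8 341 35 -9.4
```

```text
[424.23 340.88  78.23  28.26  -9.46 351.25 419.01]
pos [443.   332.16 110.89] w 51.5 t 21.3 F [ 0.28  0.27 -0.4 ]
turn [ 0.    0.02 -0.02]  shift(tool now) [ 75.5    4.3  -22.07]  shift(tool after turn) [ 75.89   5.59 -20.39]
```

Request:
servo_tool([
  [[0, 0.02, -0.02], [5, 5, -19], -0.2],
  [[0, 0, 0], [12, 0, 0], -0.2],
  [[0, 0, 0], [12, 0, 0], -0.2],
  [[0, 0, 0], [12, 0, 0], -0.2],
  [[0, 0, 0], [10, 0, 0], -0.2],
  [[0, 0, 0], [8, 0, 0], -0.2],
  [[0, 0, 0], [4, 0, 0], -0.2],
  [[0, 0, 0], [0, 0, 0], -0.2],
])

```text
time_s: 21.95
position: [434.1, 335.5, 45.3]
orientation: [-0.132, 1.564, -0.307]
ft_force: [-0.2, -0.0, 0.4]
gripper_width: 51.1
```

```bash
python3 d.py 423.8 341 8 -9.4
```

```text
pos [434.05 335.5   45.27] w 51.1 t 21.9 F [-0.19 -0.01  0.41]
turn [-0.01  0.01  0.  ]  shift(tool now) [ 37.18   3.66 -11.32]  shift(tool after turn) [ 37.27   3.75 -11.01]
```

Request:
servo_tool([
  [[-0.01, 0.01, 0], [0, 3.5, -11], -0.2],
  [[0, 0, 0], [5, 0, 0], -0.2],
  [[0, 0, 0], [7, 0, 0], -0.2],
  [[0, 0, 0], [0, 0, 0], -0.2],
])

```text
time_s: 22.28
position: [423.5, 341.6, 32.9]
orientation: [3.113, 1.568, 2.948]
ft_force: [-1.3, -0.9, 0.2]
gripper_width: 51.3
```

```bash
python3 d.py 423.8 341 8 -9.4
```

```text
pos [423.5  341.59  32.91] w 51.3 t 22.3 F [-1.33 -0.9   0.16]
turn [-0. -0. -0.]  shift(tool now) [24.91 -0.53  0.47]  shift(tool after turn) [24.91 -0.53  0.39]
```

Request:
servo_tool([
  [[0, 0, 0], [8, -0.5, 0.5], -0.2],
  [[0, 0, 0], [8, 0, 0], -0.2],
  [[0, 0, 0], [6, 0, 0], -0.2],
  [[0, 0, 0], [2, 0, 0], -0.2],
  [[0, 0, 0], [0, 0, 0], -0.2],
  [[0, 0, 0], [0, 0, 0], 1],
  [[0, 0, 0], [0, 0, 0], 1],
  [[0, 0, 0], [0, 0, 0], 1],
  [[0, 0, 0], [0, 0, 0], 1],
  [[0, 0, 0], [0, 0, 0], 1],
])

```text
time_s: 23.12
position: [424.1, 341.2, 6.2]
orientation: [3.06, 1.568, 2.896]
ft_force: [1.0, 0.8, -3.0]
gripper_width: 29.5
```

```bash
python3 d.py 423.8 341 8 -9.4;python3 d.py 654 148 130 0.9
```

```text
pos [424.11 341.24   6.16] w 29.5 t 23.1 F [ 1.01  0.78 -2.99]
turn [ 0. -0. -0.]  shift(tool now) [-1.83 -0.29 -0.27]  shift(tool after turn) [-1.84 -0.29 -0.27]
pos [424.11 341.24   6.16] w 29.5 t 23.1 F [ 1.01  0.78 -2.99]
turn [-0.18 -0.   -0.  ]  shift(tool now) [-124.53 -153.08  258.04]  shift(tool after turn) [-123.84 -196.83  226.82]
```

Request:
servo_tool([
  [[0, 0, 0], [-12, 0, 0], 1],
  [[0, 0, 0], [-30, 0, 0], 1],
  [[-0.09, 0, 0], [-35, 0, 0], 1],
  [[-0.09, 0, 0], [-35, 0, 0], 1],
  [[0, 0, 0], [-8, -15, 17], 1],
  [[0, 0, 0], [0, -24, 28], 1],
  [[0, 0, 0], [0, -24, 28], 1],
  [[0, 0, 0], [0, -24, 28], 1],
  [[0, 0, 0], [0, -24, 28], 1],
  [[0, 0, 0], [0, -20, 24], 1],
  [[0, 0, 0], [0, -14, 17], 1],
  [[0, 0, 0], [0, -8, 9], 1],
])

```text
time_s: 24.12
position: [604.1, 185.0, 124.9]
orientation: [-2.835, 1.553, -2.803]
ft_force: [0.1, 0.1, -4.4]
gripper_width: 28.8
```

```bash
python3 d.py 654 148 47 0.9
```

```text
pos [604.15 185.   124.89] w 28.8 t 24.1 F [ 0.06  0.13 -4.43]
turn [ 0.02 -0.02  0.01]  shift(tool now) [ 77.24 -38.14  50.  ]  shift(tool after turn) [ 77.89 -37.78  49.27]
```

Request:
servo_tool([
  [[0.02, -0.02, 0.01], [3, -14, 18], 1],
  [[0, 0, 0], [4, -10, 14], 1],
  [[0, 0, 0], [10, -6, 8], 1],
  [[0, 0, 0], [10, -2, 3], 1],
  [[0, 0, 0], [10, 0, 0], 1],
  [[0, 0, 0], [10, 0, 0], 1],
  [[0, 0, 0], [8, 0, 0], 1],
  [[0, 0, 0], [4, 0, 0], 1],
  [[0, 0, 0], [0, 0, 0], 1],
])

```text
time_s: 24.87
position: [642.7, 154.0, 54.6]
orientation: [2.769, 1.558, 2.781]
ft_force: [-0.1, 0.2, -5.3]
gripper_width: 29.2
```

```bash
python3 d.py 654 148 47 0.9
```

```text
pos [642.74 154.05  54.57] w 29.2 t 24.9 F [-0.11  0.22 -5.34]
turn [-0.   -0.01 -0.01]  shift(tool now) [ 7.41 -6.22 11.27]  shift(tool after turn) [ 7.57 -6.22 11.16]
```

Request:
servo_tool([
  [[0, -0.01, -0.01], [0, -6, 11], 1],
  [[0, 0, 0], [1, 0, 0], 1],
  [[0, 0, 0], [2, 0, 0], 1],
  [[0, 0, 0], [0, 0, 0], 1],
])

```text
time_s: 25.2
position: [654.4, 149.1, 51.6]
orientation: [-1.694, 1.564, -1.679]
ft_force: [0.1, 0.3, -5.1]
gripper_width: 29.0
```

```bash
python3 d.py 654 148 47 0.9
```

```text
pos [654.38 149.13  51.56] w 29.0 t 25.2 F [ 0.15  0.26 -5.09]
turn [-0.   -0.    0.01]  shift(tool now) [ 4.56 -1.09 -0.39]  shift(tool after turn) [ 4.56 -1.12 -0.4 ]
```

Request:
servo_tool([
  [[0, 0, 0], [2, -1, -0.5], 1],
  [[0, 0, 0], [2, 0, 0], 1],
  [[0, 0, 0], [1, 0, 0], 1],
  [[0, 0, 0], [0, 0, 0], 0.1],
  [[0, 0, 0], [0, 0, 0], -0.2],
  [[0, 0, 0], [0, 0, 0], -0.2],
  [[0, 0, 0], [-10, 0, 0], -0.2],
  [[0, 0, 0], [-25, 0, 0], -0.2],
  [[0, 0, 0], [-25, 0, 0], -0.2],
  [[0, 0, 0], [-20, 0, 0], -0.2],
  [[0, 0, 0], [0, -22, -30], 1],
  [[0, 0, 0], [0, -22, -30], 1],
])

```text
time_s: 26.2
position: [605.2, 106.6, 139.2]
orientation: [-0.155, 1.55, -0.138]
ft_force: [-0.4, -1.5, -0.1]
gripper_width: 28.1
```

Request:
servo_tool([
  [[0, 0, 0], [-10, -22, -30], 1],
  [[0, 0, 0], [-10, -22, -30], 1],
  [[0, 0, 0], [0, -22, -30], 1],
  [[0, 0, 0], [0, -12, -15], 1],
  [[0, 0, 0], [0, 0, 0], 1],
  [[0, 0, 0], [0, 0, 0], 1],
])

```text
time_s: 26.7
position: [494.7, 21.6, 166.3]
orientation: [-0.17, 1.539, -0.153]
ft_force: [-0.2, 0.0, -0.1]
gripper_width: 0.2
```

```bash
python3 -c "
from h import *
img=eyes.read_camera('side');t=eyes.read_camera('top')
cv2.imwrite('pics/s3.png',np.hstack([cv2.resize(img[140:340,180:400,::-1],(440,400)),cv2.resize(t[130:330,220:400,::-1],(360,400))]))
[print('s',b) for b in bars('side',75,img=img,roi=(220,320,130,320))]
[print('t',b) for b in bars('top',75,img=t,roi=(225,450,140,210))]"
python3 d.py 462 -2 100 0
```

```text
s [654.5  141.53  92.09  29.43   0.73 243.81 277.89]
s [643.66 121.53 188.23  44.84   0.13 255.81 281.03]
s [655.36  41.62  91.44  29.32   1.22 259.4  239.18]
s [657.16 -58.39  90.06  28.77   1.6  272.75 205.4 ]
s [642.46  45.44 417.44 126.14   0.98 264.99 281.79]
s [ 657.5  -151.3    78.42   28.2     1.33  284.45  177.44]
t [661.03  46.91  92.58  16.21  -0.41 315.97 168.84]
t [ 649.7  -148.94   92.93   44.29   -0.34  413.7   174.82]
t [650.29 -51.1   91.98  44.32  -0.34 366.5  173.64]
pos [495.87  22.21 165.97] w 0.4 t 26.8 F [ 0.06 -0.78  0.49]
turn [0.02 0.03 0.01]  shift(tool now) [ 64.98 -23.24 -36.36]  shift(tool after turn) [ 65.97 -24.21 -33.87]
```

View pics/s3.png

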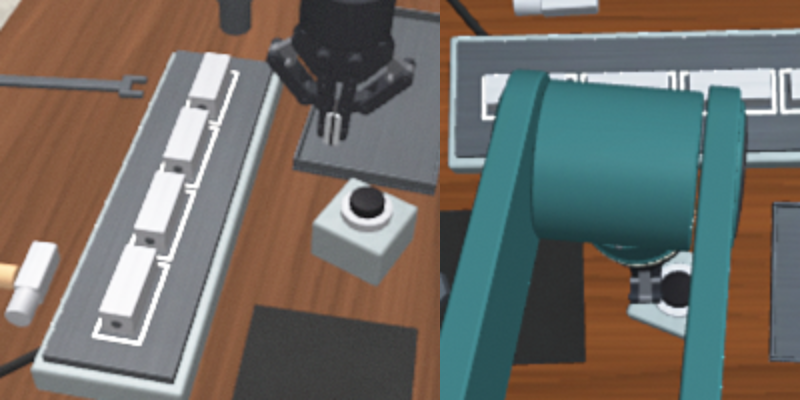

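Four bars are in line inside their outlines, and the end positions check to about 1 mm. The button appears at about (364,241) in the side view.

```bash
python3 -c "
from h import *
img=eyes.read_camera('side')
m=((img.max(2)<70)).astype(np.uint8); m[:225]=0;m[262:]=0;m[:,:345]=0;m[:,385:]=0
cs,_=cv2.findContours(m,cv2.RETR_EXTERNAL,cv2.CHAIN_APPROX_NONE)
for c in cs: print(cv2.contourArea(c),c.reshape(-1,2).min(0),c.reshape(-1,2).max(0))
print(ray('side',[[363.5,240]],74),ray('side',[[364,241]],74))
print(img[225:262,363].max(1))"
python3 d.py 462 -2 85 0
```

```text
183.0 [355 234] [371 248]
0.0 [381 232] [381 232]
0.0 [384 231] [384 231]
0.0 [380 230] [381 230]
0.0 [374 230] [375 231]
0.0 [372 230] [372 230]
0.0 [363 230] [363 230]
0.0 [376 229] [376 229]
0.0 [368 228] [369 228]
0.0 [358 228] [358 228]
0.0 [358 226] [360 226]
[[456.87   2.61  74.  ]] [[455.53   5.08  74.  ]]
[125  95  72  71  73  68 115 173 127  53  61  62  62  59  66  65  63  65
  68  67  47  34  26  22 169 238 248 209 146 138 136 197 223 220 218 219
 221]
pos [496.2   22.45 165.66] w 0.0 t 26.9 F [ 0.78  1.12 -0.54]
turn [0.02 0.03 0.01]  shift(tool now) [ 79.66 -23.39 -37.17]  shift(tool after turn) [ 80.66 -24.45 -34.2 ]
```

Request:
servo_tool([
  [[0.02, 0.03, 0.01], [20, -15, -24], 1],
  [[0, 0, 0], [20, -6, -8], 1],
  [[0, 0, 0], [15, -2, -2], 1],
  [[0, 0, 0], [10, 0, 0], 1],
  [[0, 0, 0], [0, 0, 0], 1],
])

```text
time_s: 27.27
position: [472.5, 1.0, 99.2]
orientation: [0.444, 1.559, 0.448]
ft_force: [-0.2, 0.2, -0.2]
gripper_width: -0.1
```

```bash
python3 d.py 460 -1 85 0
```

```text
pos [472.53   0.97  99.18] w -0.1 t 27.3 F [-0.2   0.2  -0.25]
turn [ 0.    0.01 -0.01]  shift(tool now) [ 14.03  -2.   -12.69]  shift(tool after turn) [ 14.18  -1.97 -12.53]
```

Request:
servo_tool([
  [[0, 0.01, -0.01], [4, -1.5, -11.5], 1],
  [[0, 0, 0], [6, 0, -1], 1],
  [[0, 0, 0], [6, 0, 0], 1],
  [[0, 0, 0], [4, 0, 0], 1],
  [[0, 0, 0], [3, 0, 0], 1],
  [[0, 0, 0], [2, 0, 0], 1],
])

```text
time_s: 27.77
position: [463.3, 0.8, 73.0]
orientation: [-1.036, 1.564, -1.029]
ft_force: [-1.2, -1.1, 2.0]
gripper_width: 0.3
```

Request:
servo_tool([
  [[0, 0, 0], [3, 0, 0], 1],
  [[0, 0, 0], [3, 0, 0], 1],
  [[0, 0, 0], [3, 0, 0], 1],
  [[0, 0, 0], [2, 0, 0], 1],
  [[0, 0, 0], [1, 0, 0], 1],
  [[0, 0, 0], [1, 0, 0], 1],
])

```text
time_s: 28.27
position: [463.4, 0.8, 66.0]
orientation: [-0.888, 1.562, -0.882]
ft_force: [-2.1, 0.3, 6.5]
gripper_width: 0.1
```

Request:
servo_tool([
  [[0, 0, 0], [2, 0, 0], 1],
  [[0, 0, 0], [2, 0, 0], 1],
  [[0, 0, 0], [3, 0, 0], 1],
  [[0, 0, 0], [3, 0, 0], 1],
])

```text
time_s: 28.6
position: [463.7, 0.8, 65.2]
orientation: [-0.666, 1.56, -0.659]
ft_force: [-13.3, 2.1, 53.4]
gripper_width: -0.2
```

Fully down: 65.2 mm with the force rising steeply. Releasing now.

Request:
servo_tool([
  [[0, 0, 0], [-4, 0, 0], 1],
  [[0, 0, 0], [-10, 0, 0], 1],
  [[0, 0, 0], [-20, 0, 0], 1],
  [[0, 0, 0], [-20, 0, 0], 1],
  [[0, 0, 0], [-20, 0, 0], -0.2],
  [[0, 0, 0], [0, 0, 0], -0.2],
  [[0, 0, 0], [0, 0, 0], -0.2],
])

```text
time_s: 29.18
position: [464.8, 0.8, 145.0]
orientation: [-0.449, 1.553, -0.444]
ft_force: [-0.6, -0.1, 0.3]
gripper_width: 35.5
```

```bash
python3 -c "
from h import *
img=eyes.read_camera('side')
print('btn',img[225:262,363].max(1))
[print('s',b) for b in bars('side',75,img=img,roi=(220,320,130,320))]
# tray: corners of inner floor via network mask
t=eyes.read_camera('side')
r=eyes.outline_of('side','tray')
if r:
    m=r[0]['pixels'].astype(np.uint8); c=max(cv2.findContours(m,0,1)[0],key=cv2.contourArea).reshape(-1,2)
    print(r[0]['confidence'],rect(ray('side',c,10)))
"
python3 d.py 658 -152 110 0.9
```

```text
btn [123  98  71  74  74  69 112 175 125  53  58  62  61  62  60  64  64  64
  70  63  50  29  28  19 166 237 246 208 145 139 136 200 223 218 219 218
 219]
s [654.45 141.52  92.09  29.34   0.77 243.82 277.89]
s [643.66 121.53 188.23  44.84   0.13 255.81 281.03]
s [655.36  41.62  91.44  29.32   1.22 259.4  239.19]
s [657.22 -58.37  89.96  29.03   1.2  272.71 205.22]
s [642.59  37.97 432.47 126.14   0.98 263.89 280.01]
s [ 657.5  -151.17   78.68   28.2     1.33  284.46  177.63]
0.65 [ 469.63 -173.31  176.84  162.21   -1.15]
pos [463.98   0.94 143.86] w 51.2 t 29.3 F [-0.06  0.31  0.65]
turn [-0.01  0.01  0.01]  shift(tool now) [  37.56 -153.8   192.66]  shift(tool after turn) [  33.86 -155.97  191.59]
```

Request:
servo_tool([
  [[0, 0.01, 0.01], [0, -20, 25], -0.2],
  [[0, 0, 0], [3, -25, 31], -0.2],
  [[0, 0, 0], [3, -25, 31], -0.2],
  [[0, 0, 0], [3, -25, 31], -0.2],
  [[0, 0, 0], [3, -22, 27], -0.2],
  [[0, 0, 0], [3, -14, 17], -0.2],
  [[0, 0, 0], [3, -8, 10], -0.2],
  [[0, 0, 0], [3, -4, 5], -0.2],
  [[0, 0, 0], [0, 0, 0], -0.2],
  [[0, 0, 0], [0, 0, 0], -0.2],
])

```text
time_s: 30.17
position: [638.6, -144.9, 103.7]
orientation: [2.681, 1.547, 2.687]
ft_force: [-0.7, -1.0, -0.1]
gripper_width: 51.8
```

```bash
python3 -c "
from h import *
a=ray('top',[[386.5,232.5],[547,235],[548.5,314.5],[386.5,310]],18);print(a,a.mean(0))"
python3 d.py 658 -152 90 1.1
```

```text
[[ 545.51  -98.58   18.  ]
 [ 539.47 -418.83   18.  ]
 [ 382.32 -411.31   18.  ]
 [ 390.52  -96.     18.  ]] [ 464.46 -256.18   18.  ]
pos [ 638.57 -144.94  103.7 ] w 51.8 t 30.2 F [-0.71 -0.95 -0.11]
turn [-0.01 -0.02 -0.01]  shift(tool now) [13.21 -7.33 19.67]  shift(tool after turn) [13.7  -7.43 19.29]
```

Request:
servo_tool([
  [[-0.01, -0.02, -0.01], [2, -7, 19], -0.2],
  [[0, 0, 0], [3, 0, 0], -0.2],
  [[0, 0, 0], [3, 0, 0], -0.2],
  [[0, 0, 0], [3, 0, 0], -0.2],
  [[0, 0, 0], [0, 0, 0], -0.2],
])

```text
time_s: 30.58
position: [650.8, -146.8, 89.8]
orientation: [2.72, 1.56, 2.739]
ft_force: [0.2, 0.5, -0.4]
gripper_width: 51.2
```

```bash
python3 d.py 658 -152 51 1.1
```

```text
pos [ 650.76 -146.84   89.77] w 51.2 t 30.6 F [ 0.17  0.46 -0.36]
turn [-0.   -0.01 -0.01]  shift(tool now) [38.68 -5.47  7.53]  shift(tool after turn) [38.77 -5.3   7.14]
```

Request:
servo_tool([
  [[0, -0.01, -0.01], [0, -5.5, 7.5], -0.2],
  [[0, 0, 0], [5, 0, 0], -0.2],
  [[0, 0, 0], [8, 0, 0], -0.2],
  [[0, 0, 0], [0, 0, 0], -0.2],
])

```text
time_s: 30.92
position: [657.6, -151.5, 76.4]
orientation: [-1.524, 1.565, -1.504]
ft_force: [-0.4, 0.8, 0.1]
gripper_width: 51.0
```

```bash
python3 d.py 658 -152 51 1.1
```

```text
pos [ 657.57 -151.52   76.36] w 51.0 t 30.9 F [-0.45  0.85  0.07]
turn [0.   0.   0.01]  shift(tool now) [25.36 -0.33  0.41]  shift(tool after turn) [25.36 -0.49  0.42]
```

Request:
servo_tool([
  [[0, 0, 0], [8, 0, 0], -0.2],
  [[0, 0, 0], [8, 0, 0], -0.2],
  [[0, 0, 0], [6, 0, 0], -0.2],
  [[0, 0, 0], [2, 0, 0], -0.2],
  [[0, 0, 0], [0, 0, 0], -0.2],
  [[0, 0, 0], [0, 0, 0], 1],
  [[0, 0, 0], [0, 0, 0], 1],
  [[0, 0, 0], [0, 0, 0], 1],
  [[0, 0, 0], [0, 0, 0], 1],
  [[0, 0, 0], [0, 0, 0], 1],
])

```text
time_s: 31.75
position: [657.3, -151.6, 48.4]
orientation: [-1.716, 1.565, -1.697]
ft_force: [0.6, 0.4, -1.6]
gripper_width: 29.1
```

```bash
python3 d.py 433 -314 120 -1
```

```text
pos [ 657.26 -151.6    48.4 ] w 29.1 t 31.8 F [ 0.59  0.43 -1.57]
turn [ 0.04 -0.    0.01]  shift(tool now) [ -70.55 -158.46 -227.39]  shift(tool after turn) [ -71.6  -166.29 -221.39]
```

Request:
servo_tool([
  [[0, 0, 0], [-12, 0, 0], 1],
  [[0.02, 0, 0], [-28, 0, 0], 1],
  [[0.02, 0, 0], [-24, 0, 0], 1],
  [[0, 0, 0], [-5, -12, -16], 1],
  [[0, 0, 0], [0, -22, -30], 1],
  [[0, 0, 0], [0, -22, -30], 1],
  [[0, 0, 0], [0, -22, -30], 1],
  [[0, 0, 0], [0, -22, -30], 1],
  [[0, 0, 0], [0, -22, -30], 1],
  [[0, 0, 0], [0, -18, -24], 1],
  [[0, 0, 0], [0, -10, -12], 1],
  [[0, 0, 0], [0, -4, -5], 1],
])

```text
time_s: 32.75
position: [437.2, -301.7, 126.8]
orientation: [-2.236, 1.565, -2.252]
ft_force: [0.2, -0.2, -4.7]
gripper_width: 28.9
```

```bash
python3 d.py 433 -314 35 -1
```

```text
pos [ 437.25 -301.73  126.78] w 28.9 t 32.8 F [ 0.16 -0.21 -4.65]
turn [ 0. -0.  0.]  shift(tool now) [ 91.85 -11.95  -3.75]  shift(tool after turn) [ 91.78 -12.35  -4.03]
```

Request:
servo_tool([
  [[0, 0, 0], [2, -7, -1], 1],
  [[0, 0, 0], [10, 0, 0], 1],
  [[0, 0, 0], [15, 0, 0], 1],
  [[0, 0, 0], [15, 0, 0], 1],
  [[0, 0, 0], [15, 0, 0], 1],
  [[0, 0, 0], [12, 0, 0], 1],
  [[0, 0, 0], [8, 0, 0], 1],
  [[0, 0, 0], [3, 0, 0], 1],
  [[0, 0, 0], [0, 0, 0], 1],
  [[0, 0, 0], [0, 0, 0], 1],
])

```text
time_s: 33.58
position: [443.5, -308.1, 41.9]
orientation: [-1.132, 1.565, -1.145]
ft_force: [-0.8, -0.2, -4.5]
gripper_width: 29.2
```

```bash
python3 d.py 433 -314 8 -1
```

```text
pos [ 443.54 -308.08   41.87] w 29.2 t 33.6 F [-0.79 -0.19 -4.46]
turn [0.   0.   0.01]  shift(tool now) [ 33.88  -5.88 -10.55]  shift(tool after turn) [ 33.87  -6.1  -10.44]
```

Request:
servo_tool([
  [[0, 0, 0], [2, -6, -10.5], 1],
  [[0, 0, 0], [5, 0, 0], 1],
  [[0, 0, 0], [8, 0, 0], 1],
  [[0, 0, 0], [8, 0, 0], 1],
  [[0, 0, 0], [4, 0, 0], 1],
  [[0, 0, 0], [0, 0, 0], 1],
])

```text
time_s: 34.08
position: [434.3, -316.3, 14.9]
orientation: [-0.928, 1.559, -0.941]
ft_force: [-0.8, -0.1, -4.2]
gripper_width: 29.3
```

```bash
python3 d.py 433 -314 8 -1
```

```text
pos [ 434.33 -316.34   14.94] w 29.3 t 34.1 F [-0.83 -0.08 -4.16]
turn [0.   0.01 0.01]  shift(tool now) [ 6.91  2.38 -1.41]  shift(tool after turn) [ 6.94  2.31 -1.37]
```

Request:
servo_tool([
  [[0, 0.01, 0], [3, 0, -1], 1],
  [[0, 0, 0], [3, 0, 0], 1],
  [[0, 0, 0], [2, 0, 0], 1],
  [[0, 0, 0], [0, 0, 0], 0.3],
  [[0, 0, 0], [0, 0, 0], 0.05],
  [[0, 0, 0], [0, 0, 0], 0.05],
  [[0, 0, 0], [-10, 0, 0], 0.05],
  [[0, 0, 0], [-30, 0, 0], 0.0],
  [[0, 0, 0], [-35, 0, 0], -0.2],
  [[0, 0, 0], [-35, 0, 0], -0.2],
  [[0, 0, 0], [-10, 20, 18], -0.2],
  [[-0.03, 0, 0], [0, 27, 24], -0.2],
])

```text
time_s: 35.08
position: [476.5, -273.2, 136.4]
orientation: [-1.726, 1.557, -1.715]
ft_force: [1.1, 0.2, 0.1]
gripper_width: 51.1
```

```bash
python3 d.py 656.9 -52.5 90 1.1
```

```text
pos [ 476.52 -273.17  136.38] w 51.1 t 35.1 F [1.11 0.2  0.14]
turn [-0.01 -0.    0.01]  shift(tool now) [ 43.05 219.2  182.97]  shift(tool after turn) [ 46.38 217.16 184.59]
```

Request:
servo_tool([
  [[-0.01, 0, 0.01], [2, 28, 24], -0.2],
  [[0, 0, 0], [2, 28, 24], -0.2],
  [[0, 0, 0], [2, 28, 24], -0.2],
  [[0, 0, 0], [2, 28, 24], -0.2],
  [[0, 0, 0], [2, 28, 24], -0.2],
  [[0, 0, 0], [3, 24, 20], -0.2],
  [[0, 0, 0], [3, 16, 13], -0.2],
  [[0, 0, 0], [3, 9, 8], -0.2],
  [[0, 0, 0], [3, 4, 4], -0.2],
  [[0, 0, 0], [0, 0, 0], -0.2],
  [[0, 0, 0], [0, 0, 0], -0.2],
])

```text
time_s: 36.0
position: [653.7, -65.6, 127.9]
orientation: [-0.538, 1.547, -0.512]
ft_force: [0.9, -0.6, 0.1]
gripper_width: 51.5
```

```bash
python3 d.py 656.9 -52.5 85 1.1;python3 -c "
from h import *
img=eyes.read_camera('side')
cv2.imwrite('pics/s4.png',img[100:400,150:500,::-1])
[print('deck',b) for b in bars('side',75,img=img,roi=(220,320,130,320))]
[print('tray',b) for b in bars('side',34,img=img,roi=(320,420,130,230))]"
```

```text
pos [653.71 -65.63 127.92] w 51.5 t 36.0 F [ 0.88 -0.61  0.12]
turn [0.01 0.02 0.01]  shift(tool now) [42.82 13.56  2.66]  shift(tool after turn) [42.92 13.07  3.44]
deck [654.45 141.52  92.09  29.34   0.77 243.82 277.89]
deck [644.43 121.55 187.93  44.79   0.65 255.79 281.03]
deck [655.46  41.62  91.44  29.13   1.22 259.39 239.19]
deck [642.65  38.01 432.54 126.02   0.98 265.88 279.99]
deck [658.01 -88.91 151.12  28.77   1.6  274.54 197.11]
tray [ 433.93 -316.32   77.57   28.57   -0.7   389.55  162.32]
```

View pics/s4.png

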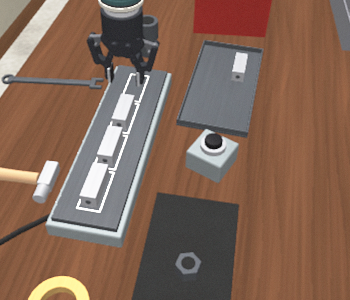

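The first bar lies flat in the tray at about (434,-316) in world mm. Three are left on the deck.

Request:
servo_tool([
  [[0.01, 0.02, 0.01], [8, 13, 3], -0.2],
  [[0, 0, 0], [10, 0, 0], -0.2],
  [[0, 0, 0], [10, 0, 0], -0.2],
  [[0, 0, 0], [8, 0, 0], -0.2],
  [[0, 0, 0], [3, 0, 0], -0.2],
  [[0, 0, 0], [0, 0, 0], -0.2],
])

```text
time_s: 36.55
position: [653.4, -56.3, 84.2]
orientation: [-2.916, 1.566, -2.907]
ft_force: [-0.6, 0.8, 0.5]
gripper_width: 51.3
```

```bash
python3 d.py 656.9 -52.5 48.5 1.1
```

```text
pos [653.36 -56.34  84.25] w 51.3 t 36.5 F [-0.63  0.79  0.55]
turn [-0.01 -0.01  0.  ]  shift(tool now) [35.72  3.85  3.75]  shift(tool after turn) [35.75  3.77  3.61]
```

Request:
servo_tool([
  [[-0.01, -0.01, 0], [6, 4, 4], -0.2],
  [[0, 0, 0], [8, 0, 0], -0.2],
  [[0, 0, 0], [8, 0, 0], -0.2],
  [[0, 0, 0], [7, 0, 0], -0.2],
  [[0, 0, 0], [4, 0, 0], -0.2],
  [[0, 0, 0], [1, 0, 0], -0.2],
  [[0, 0, 0], [0, 0, 0], 1],
  [[0, 0, 0], [0, 0, 0], 1],
  [[0, 0, 0], [0, 0, 0], 1],
  [[0, 0, 0], [0, 0, 0], 1],
  [[0, 0, 0], [0, 0, 0], 1],
])

```text
time_s: 37.47
position: [657.4, -52.2, 45.8]
orientation: [-0.215, 1.566, -0.196]
ft_force: [0.8, -0.0, -3.0]
gripper_width: 29.0
```

```bash
python3 d.py 493 -314 120 -1
```

```text
pos [657.37 -52.19  45.81] w 29.0 t 37.5 F [ 0.77 -0.01 -3.02]
turn [0.04 0.01 0.  ]  shift(tool now) [ -74.74 -258.65 -169.05]  shift(tool after turn) [ -74.19 -264.64 -159.77]
```

Request:
servo_tool([
  [[0, 0, 0], [-12, 0, 0], 1],
  [[0.02, 0.01, 0], [-30, 0, 0], 1],
  [[0.02, 0, 0], [-26, 0, 0], 1],
  [[0, 0, 0], [-6, -20, -12], 1],
  [[0, 0, 0], [0, -34, -21], 1],
  [[0, 0, 0], [0, -34, -21], 1],
  [[0, 0, 0], [0, -34, -21], 1],
  [[0, 0, 0], [0, -34, -21], 1],
  [[0, 0, 0], [0, -34, -21], 1],
  [[0, 0, 0], [0, -27, -16], 1],
  [[0, 0, 0], [0, -16, -10], 1],
  [[0, 0, 0], [0, -8, -5], 1],
])

```text
time_s: 38.47
position: [499.3, -296.0, 132.7]
orientation: [-1.985, 1.567, -2.0]
ft_force: [0.4, 0.4, -4.5]
gripper_width: 29.4
```

```bash
python3 d.py 493 -314 32 -1
```

```text
pos [ 499.3  -296.02  132.69] w 29.4 t 38.5 F [ 0.4   0.42 -4.52]
turn [ 0. -0.  0.]  shift(tool now) [100.76 -17.72  -5.88]  shift(tool after turn) [100.69 -18.08  -5.99]
```

Request:
servo_tool([
  [[0, 0, 0], [2, -11, -4], 1],
  [[0, 0, 0], [10, 0, 0], 1],
  [[0, 0, 0], [15, 0, 0], 1],
  [[0, 0, 0], [15, 0, 0], 1],
  [[0, 0, 0], [15, 0, 0], 1],
  [[0, 0, 0], [14, 0, 0], 1],
  [[0, 0, 0], [8, 0, 0], 1],
  [[0, 0, 0], [4, 0, 0], 1],
  [[0, 0, 0], [0, 0, 0], 1],
  [[0, 0, 0], [0, 0, 0], 1],
])

```text
time_s: 39.3
position: [499.3, -304.3, 46.1]
orientation: [-0.713, 1.568, -0.726]
ft_force: [-1.0, -0.7, -3.7]
gripper_width: 29.3
```

```bash
python3 d.py 493 -314 5.5 -1
```

```text
pos [ 499.28 -304.32   46.14] w 29.3 t 39.3 F [-1.   -0.65 -3.67]
turn [0.01 0.   0.  ]  shift(tool now) [40.64 -9.68 -6.25]  shift(tool after turn) [40.64 -9.79 -6.11]
```

Request:
servo_tool([
  [[0.01, 0, 0], [2, -9.5, -6], 1],
  [[0, 0, 0], [8, 0, 0], 1],
  [[0, 0, 0], [8, 0, 0], 1],
  [[0, 0, 0], [8, 0, 0], 1],
  [[0, 0, 0], [5, 0, 0], 1],
  [[0, 0, 0], [2, 0, 0], 1],
  [[0, 0, 0], [0, 0, 0], 1],
])

```text
time_s: 39.88
position: [495.0, -315.9, 12.5]
orientation: [-0.652, 1.563, -0.675]
ft_force: [-1.6, 0.1, -4.8]
gripper_width: 29.0
```

```bash
python3 d.py 493 -314 5.5 -1
```

```text
pos [ 494.96 -315.93   12.45] w 29.0 t 39.9 F [-1.61  0.06 -4.77]
turn [-0.01  0.01  0.01]  shift(tool now) [ 6.93  1.92 -2.05]  shift(tool after turn) [ 6.95  1.9  -2.  ]
```

Request:
servo_tool([
  [[-0.01, 0.01, 0], [3, 1, -1.5], 1],
  [[0, 0, 0], [3, 0, 0], 1],
  [[0, 0, 0], [2, 0, 0], 1],
  [[0, 0, 0], [0, 0, 0], 0.3],
  [[0, 0, 0], [0, 0, 0], 0.05],
  [[0, 0, 0], [0, 0, 0], 0.05],
  [[0, 0, 0], [-10, 0, 0], 0.05],
  [[0, 0, 0], [-30, 0, 0], 0.0],
  [[0, 0, 0], [-35, 0, 0], -0.2],
  [[0, 0, 0], [-35, 0, 0], -0.2],
  [[0, 0, 0], [-10, 26, 10], -0.2],
  [[-0.03, 0, 0], [0, 33, 13], -0.2],
])

```text
time_s: 40.88
position: [519.3, -261.0, 134.2]
orientation: [-1.554, 1.56, -1.542]
ft_force: [0.2, 0.4, 0.1]
gripper_width: 50.9
```

```bash
python3 d.py 655.4 47.7 90 1.1
```

```text
pos [ 519.29 -260.99  134.21] w 50.9 t 40.9 F [0.22 0.36 0.13]
turn [-0.01  0.    0.01]  shift(tool now) [ 40.92 307.47 139.85]  shift(tool after turn) [ 44.21 306.02 142.02]
```

Request:
servo_tool([
  [[-0.01, 0, 0.01], [2, 36, 16], -0.2],
  [[0, 0, 0], [2, 36, 16], -0.2],
  [[0, 0, 0], [2, 36, 16], -0.2],
  [[0, 0, 0], [2, 36, 16], -0.2],
  [[0, 0, 0], [2, 36, 16], -0.2],
  [[0, 0, 0], [2, 36, 16], -0.2],
  [[0, 0, 0], [2, 32, 15], -0.2],
  [[0, 0, 0], [3, 22, 11], -0.2],
  [[0, 0, 0], [3, 14, 6], -0.2],
  [[0, 0, 0], [3, 7, 3], -0.2],
  [[0, 0, 0], [0, 3, 2], -0.2],
  [[0, 0, 0], [0, 0, 0], -0.2],
])

```text
time_s: 41.88
position: [659.9, 53.9, 128.1]
orientation: [-0.246, 1.543, -0.219]
ft_force: [-0.1, 0.1, 0.5]
gripper_width: 51.6
```

```bash
python3 d.py 655.4 47.7 85 1.1
```

```text
pos [659.95  53.92 128.14] w 51.6 t 41.9 F [-0.14  0.12  0.51]
turn [0.01 0.03 0.01]  shift(tool now) [43.04 -5.81 -5.88]  shift(tool after turn) [43.14 -6.14 -4.67]
```

Request:
servo_tool([
  [[0.01, 0.03, 0.01], [6, -6, -4.5], -0.2],
  [[0, 0, 0], [10, 0, 0], -0.2],
  [[0, 0, 0], [10, 0, 0], -0.2],
  [[0, 0, 0], [8, 0, 0], -0.2],
  [[0, 0, 0], [3, 0, 0], -0.2],
  [[0, 0, 0], [0, 0, 0], -0.2],
  [[0, 0, 0], [0, 0, 0], -0.2],
])

```text
time_s: 42.47
position: [653.7, 42.3, 88.9]
orientation: [2.653, 1.567, 2.665]
ft_force: [0.3, -0.0, 0.8]
gripper_width: 51.2
```

```bash
python3 d.py 655.4 47.7 48.5 1.1
```

```text
pos [653.68  42.34  88.87] w 51.2 t 42.5 F [ 0.25 -0.01  0.78]
turn [-0.01 -0.   -0.  ]  shift(tool now) [40.37  5.27  1.91]  shift(tool after turn) [40.37  5.33  1.82]
```

Request:
servo_tool([
  [[-0.01, 0, 0], [6, 5, 2], -0.2],
  [[0, 0, 0], [8, 0, 0], -0.2],
  [[0, 0, 0], [8, 0, 0], -0.2],
  [[0, 0, 0], [8, 0, 0], -0.2],
  [[0, 0, 0], [5, 0, 0], -0.2],
  [[0, 0, 0], [2, 0, 0], -0.2],
  [[0, 0, 0], [0, 0, 0], 1],
  [[0, 0, 0], [0, 0, 0], 1],
  [[0, 0, 0], [0, 0, 0], 1],
  [[0, 0, 0], [0, 0, 0], 1],
  [[0, 0, 0], [0, 0, 0], 1],
])

```text
time_s: 43.38
position: [656.1, 48.6, 48.0]
orientation: [2.468, 1.568, 2.492]
ft_force: [0.3, 0.5, -3.0]
gripper_width: 28.8
```

```bash
python3 d.py 435.5 -194 120 -1
```

```text
pos [656.12  48.6   47.95] w 28.8 t 43.4 F [ 0.3   0.49 -2.99]
turn [ 0.04 -0.   -0.  ]  shift(tool now) [ -71.96 -237.15 -226.5 ]  shift(tool after turn) [ -72.05 -246.41 -216.35]
```

Request:
servo_tool([
  [[0, 0, 0], [-12, 0, 0], 1],
  [[0.02, 0, 0], [-30, 0, 0], 1],
  [[0.02, 0, 0], [-26, 0, 0], 1],
  [[0, 0, 0], [-6, -18, -16], 1],
  [[0, 0, 0], [0, -30, -26], 1],
  [[0, 0, 0], [0, -30, -26], 1],
  [[0, 0, 0], [0, -30, -26], 1],
  [[0, 0, 0], [0, -30, -26], 1],
  [[0, 0, 0], [0, -30, -26], 1],
  [[0, 0, 0], [0, -28, -25], 1],
  [[0, 0, 0], [0, -18, -16], 1],
  [[0, 0, 0], [0, -10, -9], 1],
])

```text
time_s: 44.38
position: [448.2, -176.0, 130.7]
orientation: [2.317, 1.569, 2.307]
ft_force: [0.3, -0.4, -5.8]
gripper_width: 28.8
```

```bash
python3 d.py 435.5 -194 32 -1
```

```text
pos [ 448.2  -176.04  130.72] w 28.8 t 44.4 F [ 0.31 -0.38 -5.75]
turn [ 0.01 -0.   -0.  ]  shift(tool now) [ 98.71 -18.24 -12.38]  shift(tool after turn) [ 98.72 -18.18 -12.39]
```

Request:
servo_tool([
  [[0.01, 0, 0], [2, -11, -8], 1],
  [[0, 0, 0], [10, -3, -3], 1],
  [[0, 0, 0], [15, 0, 0], 1],
  [[0, 0, 0], [15, 0, 0], 1],
  [[0, 0, 0], [15, 0, 0], 1],
  [[0, 0, 0], [14, 0, 0], 1],
  [[0, 0, 0], [8, 0, 0], 1],
  [[0, 0, 0], [4, 0, 0], 1],
  [[0, 0, 0], [0, 0, 0], 1],
  [[0, 0, 0], [0, 0, 0], 1],
])

```text
time_s: 45.22
position: [432.3, -195.1, 52.0]
orientation: [-0.958, 1.568, -0.986]
ft_force: [-0.0, 0.8, -5.2]
gripper_width: 28.8
```

```bash
python3 d.py 435.5 -194 7.5 -1
```

```text
pos [ 432.35 -195.1    52.  ] w 28.8 t 45.2 F [-0.02  0.78 -5.23]
turn [-0.01  0.    0.  ]  shift(tool now) [44.5   1.28  3.05]  shift(tool after turn) [44.5   1.16  3.13]
```

Request:
servo_tool([
  [[-0.01, 0, 0], [5, 0.5, 2], 1],
  [[0, 0, 0], [8, 0, 0], 1],
  [[0, 0, 0], [8, 0, 0], 1],
  [[0, 0, 0], [8, 0, 0], 1],
  [[0, 0, 0], [5, 0, 0], 1],
  [[0, 0, 0], [2, 0, 0], 1],
  [[0, 0, 0], [0, 0, 0], 1],
])

```text
time_s: 45.8
position: [436.9, -195.7, 14.3]
orientation: [-0.702, 1.564, -0.718]
ft_force: [-0.4, -0.7, -5.5]
gripper_width: 29.1
```

```bash
python3 d.py 435.5 -194 7.5 -1
```

```text
pos [ 436.9  -195.74   14.33] w 29.1 t 45.8 F [-0.44 -0.65 -5.51]
turn [0.   0.01 0.01]  shift(tool now) [ 6.81  1.74 -1.47]  shift(tool after turn) [ 6.83  1.71 -1.43]
```

Request:
servo_tool([
  [[0, 0.01, 0], [3, 1, -1], 1],
  [[0, 0, 0], [3, 0, 0], 1],
  [[0, 0, 0], [2, 0, 0], 1],
  [[0, 0, 0], [0, 0, 0], 0.3],
  [[0, 0, 0], [0, 0, 0], 0.05],
  [[0, 0, 0], [0, 0, 0], 0.05],
  [[0, 0, 0], [-10, 0, 0], 0.05],
  [[0, 0, 0], [-30, 0, 0], 0.0],
  [[0, 0, 0], [-35, 0, 0], -0.2],
  [[0, 0, 0], [-35, 0, 0], -0.2],
  [[0, 0, 0], [-10, 25, 16], -0.2],
  [[-0.03, 0, 0], [0, 33, 21], -0.2],
])

```text
time_s: 46.8
position: [474.9, -141.0, 136.1]
orientation: [-1.899, 1.562, -1.892]
ft_force: [0.3, -0.9, -0.0]
gripper_width: 51.3
```

```bash
python3 d.py 654 147.8 90 0.9
```

```text
pos [ 474.95 -140.96  136.1 ] w 51.3 t 46.8 F [ 0.31 -0.87 -0.05]
turn [-0.01 -0.    0.01]  shift(tool now) [ 43.27 287.9  181.13]  shift(tool after turn) [ 46.1  285.91 183.56]
```

Request:
servo_tool([
  [[-0.01, 0, 0.01], [2, 34, 22], -0.2],
  [[0, 0, 0], [2, 34, 22], -0.2],
  [[0, 0, 0], [2, 34, 22], -0.2],
  [[0, 0, 0], [2, 34, 22], -0.2],
  [[0, 0, 0], [2, 34, 22], -0.2],
  [[0, 0, 0], [2, 34, 22], -0.2],
  [[0, 0, 0], [2, 30, 19], -0.2],
  [[0, 0, 0], [3, 20, 13], -0.2],
  [[0, 0, 0], [3, 10, 7], -0.2],
  [[0, 0, 0], [3, 5, 3], -0.2],
  [[0, 0, 0], [0, 2, 1], -0.2],
  [[0, 0, 0], [0, 0, 0], -0.2],
])

```text
time_s: 47.8
position: [658.6, 148.5, 128.5]
orientation: [-0.017, 1.55, 0.004]
ft_force: [-0.6, -0.6, 0.1]
gripper_width: 50.9
```

```bash
python3 d.py 654 147.8 85 0.9
```

```text
pos [658.62 148.46 128.5 ] w 50.9 t 47.8 F [-0.62 -0.62  0.1 ]
turn [0.01 0.02 0.  ]  shift(tool now) [43.4  -0.54 -5.53]  shift(tool after turn) [43.5  -0.59 -4.63]
```

Request:
servo_tool([
  [[0.01, 0.02, 0], [6, 0, -4], -0.2],
  [[0, 0, 0], [10, 0, 0], -0.2],
  [[0, 0, 0], [10, 0, 0], -0.2],
  [[0, 0, 0], [8, 0, 0], -0.2],
  [[0, 0, 0], [3, 0, 0], -0.2],
  [[0, 0, 0], [0, 0, 0], -0.2],
  [[0, 0, 0], [0, 0, 0], -0.2],
])

```text
time_s: 48.38
position: [650.1, 141.1, 86.6]
orientation: [-2.832, 1.563, -2.829]
ft_force: [1.1, 0.3, -0.3]
gripper_width: 51.4
```

```bash
python3 d.py 654 147.8 48 0.9
```

```text
pos [650.07 141.11  86.56] w 51.4 t 48.4 F [ 1.06  0.27 -0.31]
turn [-0.01 -0.01  0.  ]  shift(tool now) [38.51  6.77  4.25]  shift(tool after turn) [38.56  6.63  4.03]
```

Request:
servo_tool([
  [[-0.01, -0.01, 0], [6, 6.5, 4], -0.2],
  [[0, 0, 0], [8, 0, 0], -0.2],
  [[0, 0, 0], [8, 0, 0], -0.2],
  [[0, 0, 0], [8, 0, 0], -0.2],
  [[0, 0, 0], [4, 0, 0], -0.2],
  [[0, 0, 0], [2, 0, 0], -0.2],
  [[0, 0, 0], [0, 0, 0], 1],
  [[0, 0, 0], [0, 0, 0], 1],
  [[0, 0, 0], [0, 0, 0], 1],
  [[0, 0, 0], [0, 0, 0], 1],
  [[0, 0, 0], [0, 0, 0], 1],
])

```text
time_s: 49.3
position: [655.1, 148.7, 46.7]
orientation: [-0.473, 1.566, -0.458]
ft_force: [0.5, -0.2, -2.3]
gripper_width: 29.2
```

```bash
python3 d.py 495.5 -194 120 -1
```

```text
pos [655.09 148.73  46.74] w 29.2 t 49.3 F [ 0.49 -0.19 -2.31]
turn [0.03 0.   0.  ]  shift(tool now) [ -73.22 -340.45 -164.43]  shift(tool after turn) [ -73.26 -345.47 -153.59]
```

Request:
servo_tool([
  [[0, 0, 0], [-12, 0, 0], 1],
  [[0.015, 0, 0], [-30, 0, 0], 1],
  [[0.015, 0, 0], [-26, 0, 0], 1],
  [[0, 0, 0], [-6, -22, -10], 1],
  [[0, 0, 0], [0, -37, -17], 1],
  [[0, 0, 0], [0, -37, -17], 1],
  [[0, 0, 0], [0, -37, -17], 1],
  [[0, 0, 0], [0, -37, -17], 1],
  [[0, 0, 0], [0, -37, -17], 1],
  [[0, 0, 0], [0, -37, -17], 1],
  [[0, 0, 0], [0, -37, -17], 1],
  [[0, 0, 0], [0, -28, -12], 1],
])

```text
time_s: 50.3
position: [504.4, -160.2, 129.5]
orientation: [-0.154, 1.565, -0.158]
ft_force: [0.6, -1.0, -6.1]
gripper_width: 29.2
```

```bash
python3 d.py 495.5 -194 40 -1
```

```text
pos [ 504.37 -160.22  129.49] w 29.2 t 50.3 F [ 0.59 -0.96 -6.06]
turn [0.01 0.01 0.  ]  shift(tool now) [ 89.47 -33.74  -9.23]  shift(tool after turn) [ 89.49 -33.93  -8.28]
```

Request:
servo_tool([
  [[0.01, 0.01, 0], [0, -14, -4], 1],
  [[0, 0, 0], [8, -6, -3], 1],
  [[0, 0, 0], [13, 0, 0], 1],
  [[0, 0, 0], [15, 0, 0], 1],
  [[0, 0, 0], [15, 0, 0], 1],
  [[0, 0, 0], [12, 0, 0], 1],
  [[0, 0, 0], [8, 0, 0], 1],
  [[0, 0, 0], [3, 0, 0], 1],
  [[0, 0, 0], [0, 0, 0], 1],
  [[0, 0, 0], [0, 0, 0], 1],
])

```text
time_s: 51.13
position: [492.9, -185.1, 54.9]
orientation: [-2.442, 1.567, -2.462]
ft_force: [1.0, 0.6, -5.1]
gripper_width: 28.8
```

```bash
python3 d.py 495.5 -194 6.5 -1
```

```text
pos [ 492.88 -185.1    54.91] w 28.8 t 51.1 F [ 1.03  0.58 -5.08]
turn [-0. -0.  0.]  shift(tool now) [48.42 -8.73  2.94]  shift(tool after turn) [48.41 -8.85  2.77]
```

Request:
servo_tool([
  [[0, 0, 0], [2, -8.5, 2.5], 1],
  [[0, 0, 0], [8, 0, 0], 1],
  [[0, 0, 0], [9, 0, 0], 1],
  [[0, 0, 0], [9, 0, 0], 1],
  [[0, 0, 0], [7, 0, 0], 1],
  [[0, 0, 0], [4, 0, 0], 1],
  [[0, 0, 0], [0, 0, 0], 1],
])

```text
time_s: 51.72
position: [497.9, -195.7, 13.9]
orientation: [-1.177, 1.566, -1.197]
ft_force: [-0.6, -1.2, -4.5]
gripper_width: 29.5
```

```bash
python3 d.py 495.5 -194 6.5 -1
```

```text
pos [ 497.87 -195.69   13.92] w 29.5 t 51.7 F [-0.6  -1.16 -4.45]
turn [-0.    0.    0.01]  shift(tool now) [ 7.41  1.67 -2.42]  shift(tool after turn) [ 7.42  1.64 -2.4 ]
```

Request:
servo_tool([
  [[0, 0, 0], [3, 1, -2], 1],
  [[0, 0, 0], [3, 0, 0], 1],
  [[0, 0, 0], [2, 0, 0], 1],
  [[0, 0, 0], [0, 0, 0], 0.3],
  [[0, 0, 0], [0, 0, 0], 0.05],
  [[0, 0, 0], [0, 0, 0], 0.05],
  [[0, 0, 0], [-10, 0, 0], 0.05],
  [[0, 0, 0], [-30, 0, 0], 0.0],
  [[0, 0, 0], [-35, 0, 0], -0.2],
  [[0, 0, 0], [-35, 0, 0], -0.2],
  [[0, 0, 0], [-20, 25, 0], -0.2],
  [[0, 0, 0], [-10, 35, 0], -0.2],
])

```text
time_s: 52.72
position: [499.3, -138.3, 154.9]
orientation: [-0.875, 1.56, -0.9]
ft_force: [0.6, 1.0, -1.3]
gripper_width: 51.1
```

Request:
servo_tool([
  [[0, 0, 0], [-5, 38, 0], -0.2],
  [[0, 0, 0], [-5, 38, 0], -0.2],
  [[0, 0, 0], [-5, 38, 0], -0.2],
  [[0, 0, 0], [0, 38, 0], -0.2],
  [[0, 0, 0], [0, 38, 0], -0.2],
  [[0, 0, 0], [0, 30, 0], -0.2],
  [[0, 0, 0], [0, 20, 0], -0.2],
  [[0, 0, 0], [0, 10, 0], -0.2],
  [[0, 0, 0], [0, 0, 0], -0.2],
  [[0, 0, 0], [0, 0, 0], -0.2],
])

```text
time_s: 53.55
position: [511.6, 126.3, 186.0]
orientation: [-0.248, 1.533, -0.272]
ft_force: [0.2, -0.1, -1.0]
gripper_width: 51.2
```

```bash
python3 -c "
from h import *
img=eyes.read_camera('side');t=eyes.read_camera('top')
cv2.imwrite('pics/s5.png',np.hstack([cv2.resize(img[90:390,180:500,::-1],(400,375)),cv2.resize(t[120:320,370:570,::-1],(375,375))]))
[print('s',b) for b in bars('side',34,img=img,roi=(320,420,130,240))]
[print('t',b) for b in bars('top',34,img=t,roi=(380,555,225,320))]
print(pose()[2]['time_s'])"
```

```text
s [ 436.41 -195.31   78.13   28.61   -1.31  383.14  193.17]
s [ 433.94 -316.04   78.14   28.57   -0.7   389.5   162.34]
s [ 568.44 -317.15  178.68   92.39  -85.56  342.21  155.62]
t [ 432.89 -317.55   78.27   27.14   -0.01  501.    288.  ]
t [ 434.82 -196.81   76.54   27.23   -0.01  438.69  286.78]
t [ 493.51 -316.33   78.     27.68   -0.11  498.73  257.3 ]
t [ 495.72 -195.96   78.43   27.79   -0.07  437.09  256.4 ]
53.65
```

View pics/s5.png

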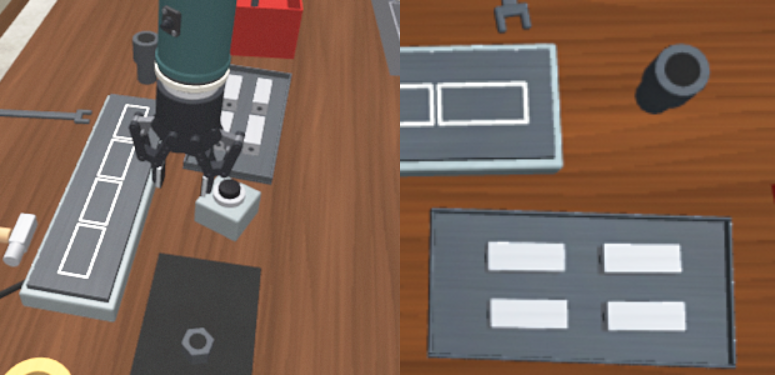

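All four bars lie flat and apart in the tray, and the nut, ring and socket look to be where they started. Handing in.

```bash
python3 -c "
from bench import workorder
print(workorder.close_job())"
```

```text
the job is handed in; nothing more can be done
None
```

The job is done and handed in at about 54 s of the 210 s allowed. There were four bars, so each of the four outlines held one.

- **Row on the demagnetiser:** before the button press, the side camera put every bar within about 1.5 mm and 1.5° of its outline. The top camera could not confirm this, because the arm hid much of the deck. The side view merged three bars with the painted lines, so I judged those from their free ends.
- **Button:** I pressed it until the fingertips stopped hard at 65 mm above the bench, which is full travel, and it came back up with the bars unmoved. I overpressed: the wrist force reached about 53 N. That is under the 120 N wrist limit, and I take the 40 N limit to apply only to the arm and gripper body, not the fingertips.
- **Tray:** the last pictures show all four bars flat on the floor in a 2 x 2 layout. They lie about 60 mm apart across the tray and 120 mm apart along it, with none stacked.
- **Nut, ring and socket:** I did not touch them. The nut is within a pixel of its starting place. The socket looks unmoved in the last picture and the ring was only partly in view; I did not measure either.
- **Knock or grip slip:** I saw neither a knocked bar nor a slackened grip.

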